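# Seat a control module on its test base and hold the spring-tip tester on its test pad

### The job

Set the grey control module on the test base with its round hole over the thick pin and its slot over the thin pin, let it down gently until it is fully home, and let go of it. Then take the pen-shaped tester out of its stand and hold it upright with its spring tip on the white-ringed gold pad of the module, pressing lightly so that the tip is about half-way in; finish while still holding it there. Leave the side cutter, the blue circuit board and the white terminal strip where they lie.

Things in the scene. Friction and masses are not known exactly. Their poses are not given: they have to be found in the camera images.
- test_base: low grey test base, 172 x 102 x 22 mm, fixed; origin under its centre, x along its long side from the thick to the thin pin (pointing away from the robot, turned up to 20 degrees either way), z up. On its top two white rails carry the module 30 mm above the desk; the pins stand on the long centre line
- thick_pin (a point): axis of the thick steel pin (10 mm diameter, the one nearer the robot), at the height of the rails' top, 30 mm above the desk; pin rises 17 mm above this point, the last 5 mm tapered to 5 mm diameter. Axes as the test base
- thin_pin (a point): axis of the thin steel pin (7 mm diameter, 100 mm from the thick one), at the height of the rails' top, 30 mm above the desk; pin rises 16 mm above this point, the last 4 mm tapered to 3 mm diameter. Axes as the test base
- module_center (a point): centre of the loose control module's grey tray (124 x 50 x 16 mm, 0.17 kg; point 8 mm above its underside), flat on the desk at the right, turned up to 1 rad. x: from round hole to slot, y: across, z up. Grip it across the 50 mm width. On the tray: green board (top 18 mm above the underside), silver heat sink on the round hole's side, green plug on the slot's side; tallest part 36 mm above the underside
- round_hole (a point): centre of the module's round through hole (11.6 mm diameter) at the underside of the tray, 50 mm from the centre along -x of the module
- slot_hole (a point): centre of the module's through slot (12.1 mm along the module, 8.6 mm across) at the underside of the tray, 50 mm from the centre along +x of the module
- test_pad (a point): centre of the gold test pad (9 mm diameter, in a white ring of 15 mm) on the green board's top, 18 mm above the module's underside, 6 mm along +x and 8 mm along -y from the module's centre
- probe_stand: black round stand for the tester, foot 62 mm in diameter, tube 27 to 31 mm in diameter, 66 mm high, fixed to the desk at the left; origin under its centre
- probe_grip (a point): centre of the blue round grip (22 mm diameter, 61 to 133 mm above the extended tip; point 95 mm above it; about 105 mm above the desk in the stand) of the tester (137 mm long, 0.09 kg). z runs up its axis, away from the tip. It hangs upright in the stand by a white collar (28 mm diameter, 56 to 61 mm above the tip): lift it 60 mm straight up to clear it. A grip of 30 N holds it
- tip_point (a point): the end of the tester's thin gold spring tip (3.6 mm diameter), on the tester's axis
- spring_tip (a joint): how far the spring tip is pushed in, m: 0 out, 0.010 fully in. Takes about 1.5 N to start and 0.4 N more per mm (3.5 N half-way)
- side_cutter: red-handled side cutter lying on the desk near the front edge, 46 x 123 x 10 mm; bystander, leave alone. Origin under its centre
- blue_board: blue circuit board lying on the desk behind the module, 58 x 90 x 20 mm; bystander, leave alone. Origin under its centre. To its right stands a tall equipment rack (from y = -0.3 m to the right, x = 0.57 m and beyond): keep wrist and gripper clear of it
- terminal_strip: white terminal strip lying on the desk behind the test base, 50 x 124 x 22 mm; bystander, leave alone. Origin under its centre

How it is judged (in metres and radians):
On the way, in this order (a step that is already met when the one before it is completed fails the run):
1. the module sits fully home on the rails with the thick pin in its round hole and the thin pin in its slot, released (horizontal distance between round_hole and thick_pin below 0.0035 m and horizontal distance between slot_hole and thin_pin below 0.0045 m and z of round_hole in the frame of thick_pin below 0.0025 m and z of slot_hole in the frame of thin_pin below 0.0025 m and angle between module_center's own z axis and vertical below 0.05 rad and contact force between each of the arm, the fingers and module below 0.1 N), for 0.3 s.
2. the tester is lifted clear of its stand in the fingers (z of tip_point in the frame of probe_stand above 0.06 m and contact force between the fingers and probe above 1 N and contact force between probe and probe_stand below 0.1 N), for 0.1 s.
At the end, for the whole second after the job is handed in: Module home and untouched (round hole within 3.5 mm, slot 4.5 mm of their pins, 2.5 mm of the rails); tester held in the fingers alone, still, upright within 8 degrees, its tip on the gold pad (within 4.5 mm of its centre), pressing over 1 N, pushed in 2 to 8.5 mm (all of step 1 and horizontal distance between tip_point and test_pad below 0.0045 m and distance between tip_point and test_pad below 0.005 m and value of joint spring_tip between 0.002 and 0.0085 m and contact force between probe and module above 1 N and angle between probe_grip's own z axis and vertical below 0.14 rad and contact force between the fingers and probe above 1 N and contact force between probe and probe_stand below 0.1 N and contact force between probe and test_base below 0.1 N and linear speed of probe below 0.02 m/s); the arm keeps its last pose, push and grip.
It fails at once if the side cutter, blue board or terminal strip was pushed more than 2 cm (distance of any of side_cutter, blue_board, terminal_strip from where it was at the start of the episode above 0.02 m).
It fails at once if the tester was pressed hard on the module (over 15 N) (contact force between probe and module above 15 N).
It fails at once if the module was dropped or forced onto the test base (over 40 N) (contact force between module and test_base above 40 N).
It also fails if it takes over 56 s, if anything falls off the work surface, if the arm or the gripper's body presses on something with over 40 N, if the wrist force passes 120 N, or if a joint passes its speed limit or range.

### The arm

A 6-joint arm with a two-finger parallel gripper is mounted at the origin on a cart in front of the work surface, level with it; the furniture and walls round the work are solid. World frame = base frame: x ahead of the robot, y to its left, z up, the work surface at z = 0. Lengths are in m, angles in degrees, forces in N, time in s.
With the tool pointing down it reaches from about 0.35 to 0.875 m from the base axis. Payload 4.2 kg.
Tool frame: the origin (TCP) lies midway between the tips of the shut fingers; the grasp point (between the pads) lies 19 mm behind it; z points along the fingers, y is the direction in which the jaws open and shut (so a half turn about z gives the same grasp; the last joint's range is limited). The gripper opens to 87 mm and grips with 3 to 60 N. Pads are 19 mm wide; open, the fingers measure 117 mm over their backs; the gripper's body (75 mm by 190 mm) begins 51 mm behind the grasp point.
Start: joints at [-61.329, 22.042, 0.453, 0, -68.411, -14.817], TCP at [0.15, -0.607, 0.2] pointing down, gripper open.
Joint ranges: [-179.83, 179.83], [-69.29, 118.12], [-61.27, 80.66], [-181.25, 117.63], [-171.15, -9.14], [-177.46, 177.46]. Speed limits (degrees/s): [159.86, 159.86, 180, 180, 180, 180].

### API

Orientations are given as a 3x3 rotation matrix whose columns are the frame's x, y, z axes.
In Python, from station import sense, capture, finish_job gives the robot as it stands. The module is installed in compiled form; this text tells all that it offers.
- The arm moves only by the shell command python3 -m jog 'ROWS' [OPENING]. ROWS is JSON, a list of rows, each a list of 6 numbers: the shift along the tool's x, y, z in cm, then the turn, a rotation vector about the tool's x, y, z in degrees. In form: [[dx, dy, dz, wx, wy, wz], ...]. A call has exactly 5 rows; each row shifts and turns the commanded pose from where the row before left it, along the tool's axes as they then stand; what a row does not reach is not made up. A row lasts 1/12 s, in which the tool goes at most 41.7 mm and 7.16 degrees, less where a joint would pass 70% of its speed; a pose out of reach is approached as far as the arm can. A call is refused whole if a number of a shift passes 4.17 or a number of a turn 7.16, either way. A call with a gripper value outside its range is refused whole. OPENING is the finger opening in cm, from 0 to 8.7, set as the call begins (- or left out, the last holds). The fingers move at their own pace and stop on an object; the grip force is fixed at half the most. Time passes only in rows, so rows that do not move let the fingers close, or fill a call up. It gives the time, the measured TCP pose, the force and the opening at its end, in the units of the state.
- sense(): the state, without advancing time (a new reading comes with each control period).
- capture(name): name is "scene" or "side" or "wrist"; returns a dict with "frame" (420x560x3 uint8, red, green, blue), "fx", "fy", "cx", "cy" (pixels), "dist" ([k1, k2, p1, p2, k3] as OpenCV has them; the pictures are not rectified), "world_to_cam" (4x4, takes a point from world to camera coordinates). Camera axes: x right, y up, looking along -z (the intrinsics and any distortion apply to the point x, -y, -z); pixel columns grow to the right and rows downward; lengths in m; the calibration is good to about 2 mm. A picture is of the moment at which its call begins. There is no depth.
- finish_job(): hands the job in, once; it reports no verdict.
The state is a dict: "time_s": time; "joints": joint angles; "joint_velocities": joint speeds; "effort": joint torques, N m; "tcp_pos": TCP position; "ee_rot": TCP orientation; "wrist_force": force on the tool from outside, world axes, zero at the start; "moment": the same for the moment, N m; "gripper_width": opening from 0.0 (shut) to 1.0 (fully open).
Only numpy, scipy, OpenCV 4.12 (cv2) and the standard library are available. Lean on these libraries where they do the work, as an engineer would, in place of code of your own. Each camera call takes 0.05 s, during which the arm holds its last target.

## Working session

There is one attempt and no reset: what is moved stays moved. The work goes in short steps, Python scripts to look and compute and a shell command to move; the robot and the scene stay as the last step left them, time stands still between calls to the robot, and variables do not carry over. Pictures are saved under pics/ and viewed, and the job is handed in when it is done.

```bash
mkdir -p pics; cat > h.py <<'E'
import numpy as np, cv2
from station import sense, capture
def snap(name,fn):
    c=capture(name); cv2.imwrite('pics/'+fn+'.png',c['frame'][:,:,::-1])
    np.savez('pics/'+fn+'.npz',**{k:np.array(v) for k,v in c.items()})
    return c
def load(fn): return np.load('pics/'+fn+'.npz')
def proj(c,P):
    P=np.atleast_2d(P); W=np.array(c['world_to_cam']); p=(W[:3,:3]@P.T).T+W[:3,3]
    p=p*[1,-1,-1]
    K=np.array([[c['fx'],0,c['cx']],[0,c['fy'],c['cy']],[0,0,1]],float)
    return cv2.projectPoints(p.reshape(-1,1,3),np.zeros(3),np.zeros(3),K,np.array(c['dist'],float))[0].reshape(-1,2)
def ray(c,uv):
    K=np.array([[c['fx'],0,c['cx']],[0,c['fy'],c['cy']],[0,0,1]],float)
    n=cv2.undistortPoints(np.array(uv,float).reshape(-1,1,2),K,np.array(c['dist'],float)).reshape(-1,2)
    d=np.c_[n[:,0],-n[:,1],-np.ones(len(n))]; W=np.array(c['world_to_cam']); R=W[:3,:3]
    return -R.T@W[:3,3], d@R
def at_z(c,uv,z):
    o,d=ray(c,uv); return o+d*((z-o[2])/d[:,2])[:,None]
E
python3 - <<'E'
from h import *
for n in ['scene','side','wrist']:
    c=snap(n,n+'0'); print(n,c['fx'],c['dist'],ray(c,[[280,210]]))
print(sense())
E
```

```text
scene 464.7546693391413 [0.00941446 0.         0.         0.         0.        ] (array([-0.20303148,  0.49988661,  0.84982584]), array([[ 0.63430353, -0.43993749, -0.63592967]]))
side 383.7248287466442 [-0.02740633  0.          0.          0.          0.        ] (array([0.27089499, 0.80591311, 0.56792259]), array([[ 0.27139415, -0.82331444, -0.49891165]]))
wrist 361.5804497273573 [-0.08394323  0.          0.          0.          0.        ] (array([ 0.07225847, -0.62628508,  0.38354849]), array([[ 0.27980761,  0.06659712, -0.95775136]]))
{'time_s': 0.15, 'joints': array([-6.13287878e+01,  2.20789363e+01,  3.98589633e-01, -1.79334324e-02,
       -6.84107171e+01, -1.48157842e+01]), 'joint_velocities': array([ 0.02041714, -0.13454284,  0.28206344,  0.18821653,  0.09243365,
        0.12849237]), 'effort': array([-2.46798045e-04, -3.91052306e+01,  1.87584615e+01,  4.22229454e+00,
        1.23509002e-02, -1.47951941e-04]), 'tcp_pos': array([ 0.14954971, -0.60635218,  0.19934133]), 'ee_rot': array([[-9.70930664e-01, -2.39360372e-01, -5.07186341e-04],
       [-2.39360876e-01,  9.70929461e-01,  1.53410709e-03],
       [ 1.25237717e-04,  1.61091219e-03, -9.99998695e-01]]), 'wrist_force': array([-0.08996259,  0.14711947,  0.25206413]), 'moment': array([0.03588346, 0.04806248, 0.01013385]), 'gripper_width': 0.9991678240338879}
```

View pics/scene0.png

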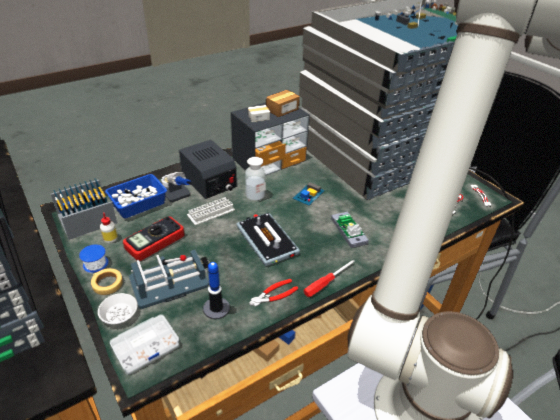

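View pics/side0.png

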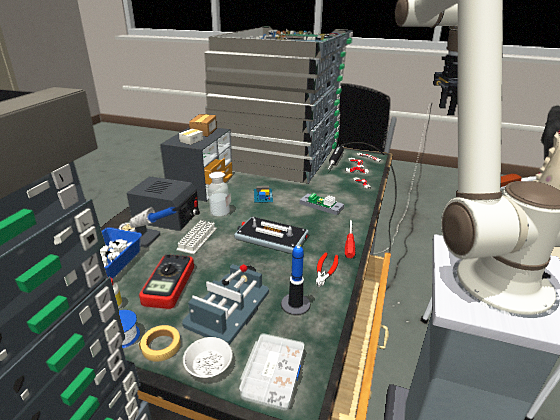

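View pics/wrist0.png

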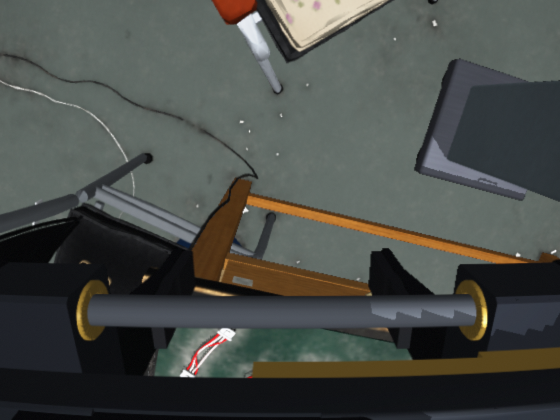

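The scene view shows the module near (349,227), the base near (267,237) and the tester near (214,285). I'll zoom in on these.

```bash
python3 - <<'E'
from h import *
c=load('scene0')
for n,uv,z in [('mod',[349,228],.01),('base',[267,237],.03),('stand',[216,311],0.),('cutter',[275,293],.005),('blue',[308,193],.01),('strip',[210,210],.01)]: print(n,at_z(c,[uv],z).round(3))
a=cv2.imread('pics/scene0.png'); b=cv2.imread('pics/side0.png')
x=cv2.resize(a[190:280,230:380],None,fx=5.3,fy=5.3,interpolation=cv2.INTER_CUBIC); cv2.imwrite('pics/z1.png',x)
x=cv2.resize(b[180:260,220:350],None,fx=6,fy=6,interpolation=cv2.INTER_CUBIC); cv2.imwrite('pics/z2.png',x)
E
```

```text
mod [[ 0.473 -0.201  0.01 ]]
base [[0.54  0.022 0.03 ]]
stand [[0.418 0.234 0.   ]]
cutter [[0.389 0.093 0.005]]
blue [[ 0.658 -0.196  0.01 ]]
strip [[0.736 0.089 0.01 ]]
```

View pics/z1.png

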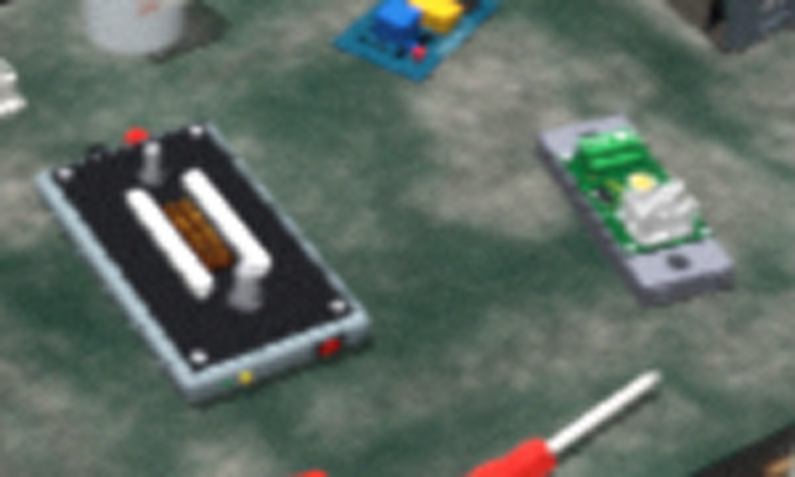

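View pics/z2.png

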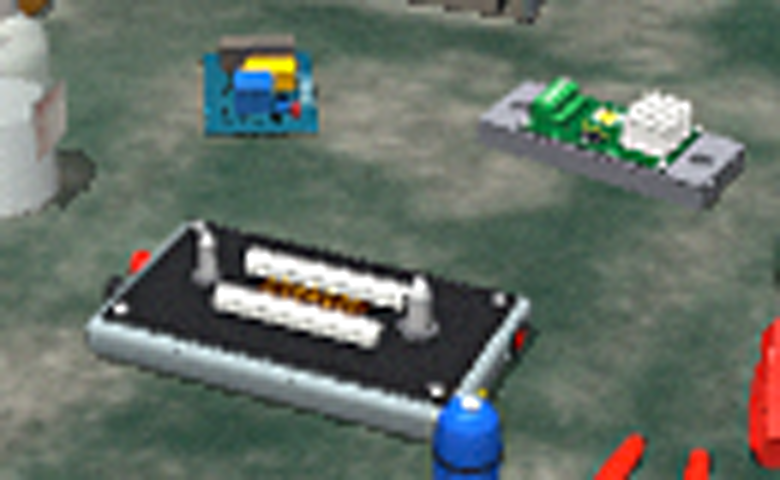

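```bash
cat >> h.py <<'E'
from scipy.linalg import logm,expm
from scipy.spatial.transform import Rotation as Ro
def down(ax_y_deg=None):  # tool y world heading in deg, z down
    a=np.radians(ax_y_deg); y=np.array([np.cos(a),np.sin(a),0]); z=np.array([0,0,-1.]); x=np.cross(y,z)
    return np.c_[x,y,z]
def plan(pos,R,n,cur=None):
    s=sense(); 
    p0,R0=(s['tcp_pos'],s['ee_rot']) if cur is None else cur
    T0=np.eye(4);T0[:3,:3]=R0;T0[:3,3]=p0;T1=np.eye(4);T1[:3,:3]=R;T1[:3,3]=pos
    G=np.real(expm(np.real(logm(np.linalg.inv(T0)@T1))/n))
    print('row x%d:'%n,np.r_[G[:3,3]*100,np.degrees(Ro.from_matrix(G[:3,:3]).as_rotvec())].round(2).tolist(),'t',round(s['time_s'],2),'tcp',s['tcp_pos'].round(4))
E
python3 - <<'E'
from h import *
c=load('scene0'); f=lambda x,y,z:at_z(c,[[x/5.3+230-.4,y/5.3+190-.4]],z)[0]
h=f(680,262,.016); s=f(592,130,.016); print('mod',h,s,(h+s)/2,np.linalg.norm(h-s),np.degrees(np.arctan2(*(s-h)[1::-1])))
h=f(246,270,.047); s=f(152,146,.046); print('base',h,s,np.linalg.norm(h-s),np.degrees(np.arctan2(*(s-h)[1::-1])))
d=load('side0'); g=lambda x,y,z:at_z(d,[[x/6+220-.4,y/6+180-.4]],z)[0]
h=g(703,160,.016); s=g(522,103,.016); print('mod',h,s,(h+s)/2,np.linalg.norm(h-s),np.degrees(np.arctan2(*(s-h)[1::-1])))
h=g(421,277,.047); s=g(203,226,.046); print('base',h,s,np.linalg.norm(h-s),np.degrees(np.arctan2(*(s-h)[1::-1])))
E
```

```text
mod [ 0.42249094 -0.18765965  0.016     ] [ 0.5251944  -0.21471519  0.016     ] [ 0.47384267 -0.20118742  0.016     ] 0.10620735491695185 -14.758333776382555
base [0.50180541 0.01917242 0.047     ] [0.60340098 0.00994992 0.046     ] 0.10201820020554904 -5.186899092263671
mod [ 0.42147698 -0.18374988  0.016     ] [ 0.5206464  -0.21044915  0.016     ] [ 0.47106169 -0.19709952  0.016     ] 0.10270065231746436 -15.068387671622144
base [0.50518529 0.01365668 0.047     ] [0.60815533 0.00531104 0.046     ] 0.1033125326445048 -4.63364913479094
```

```bash
python3 - <<'E'
from h import *
plan([.455,-.195,.2],down(75),15)
E
```

```text
row x15: [-2.08, 2.76, -0.0, 0.01, -0.0, 1.92] t 0.15 tcp [ 0.1495 -0.6064  0.1993]
```

```bash
python3 -m jog '[[-2.08,2.76,0,0,0,1.92],[-2.08,2.76,0,0,0,1.92],[-2.08,2.76,0,0,0,1.92],[-2.08,2.76,0,0,0,1.92],[-2.08,2.76,0,0,0,1.92]]' 8.7 && python3 -m jog '[[-2.08,2.76,0,0,0,1.92],[-2.08,2.76,0,0,0,1.92],[-2.08,2.76,0,0,0,1.92],[-2.08,2.76,0,0,0,1.92],[-2.08,2.76,0,0,0,1.92]]' && python3 -m jog '[[-2.08,2.76,0,0,0,1.92],[-2.08,2.76,0,0,0,1.92],[-2.08,2.76,0,0,0,1.92],[-2.08,2.76,0,0,0,1.92],[-2.08,2.76,0,0,0,1.92]]'
python3 - <<'E'
from h import *
plan([.455,-.195,.2],down(75),5)
snap('wrist','w1')
E
```

```text
time_s: 0.57
tcp_pos: [0.2281, -0.4513, 0.1998]
ee_rot: [[-0.997, -0.072, -0.0], [-0.072, 0.997, 0.001], [0.0, 0.001, -1.0]]
wrist_force: [1.3, -0.4, 0.1]
gripper_width: 0.999
time_s: 0.98
tcp_pos: [0.3313, -0.3127, 0.2002]
ee_rot: [[-0.995, 0.095, 0.0], [0.095, 0.995, 0.0], [-0.0, 0.0, -1.0]]
wrist_force: [0.8, -0.9, 0.3]
gripper_width: 1.001
time_s: 1.4
tcp_pos: [0.4561, -0.1933, 0.2002]
ee_rot: [[-0.966, 0.259, -0.0], [0.259, 0.966, 0.0], [0.0, 0.0, -1.0]]
wrist_force: [1.1, -0.9, 0.9]
gripper_width: 0.999
row x5: [0.01, -0.04, 0.0, 0.0, -0.0, -0.0] t 1.4 tcp [ 0.4561 -0.1933  0.2002]
```

View pics/w1.png

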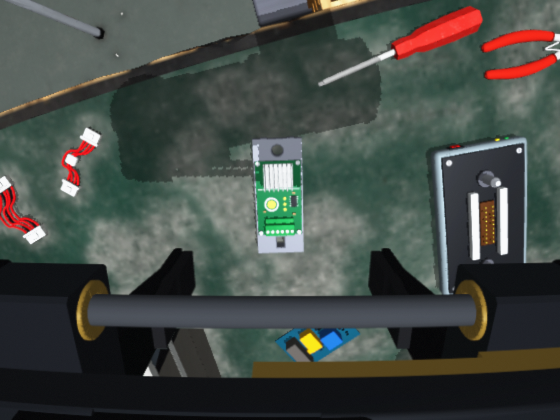

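The wrist view shows the module's round hole at about (277,150) and its slot at (281,242). The base's thick pin is near (488,180).

```bash
python3 - <<'E'
import cv2
a=cv2.imread('pics/w1.png')
cv2.imwrite('pics/z3.png',cv2.resize(a[130:260,230:330],None,fx=4.6,fy=4.6,interpolation=cv2.INTER_CUBIC))
cv2.imwrite('pics/z4.png',cv2.resize(a[130:280,420:545],None,fx=4,fy=4,interpolation=cv2.INTER_CUBIC))
E
```

```text
(no output)
```

View pics/z3.png

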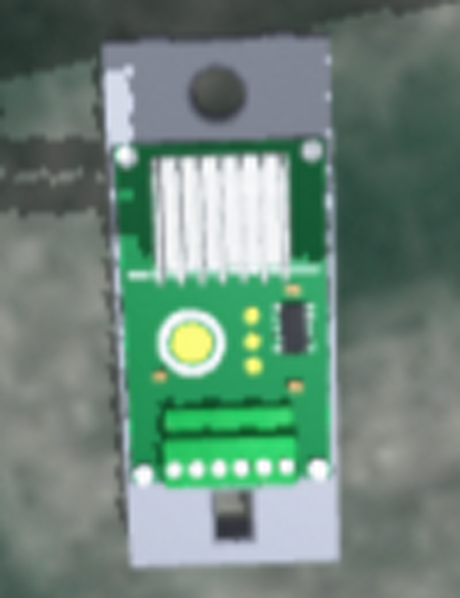

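View pics/z4.png

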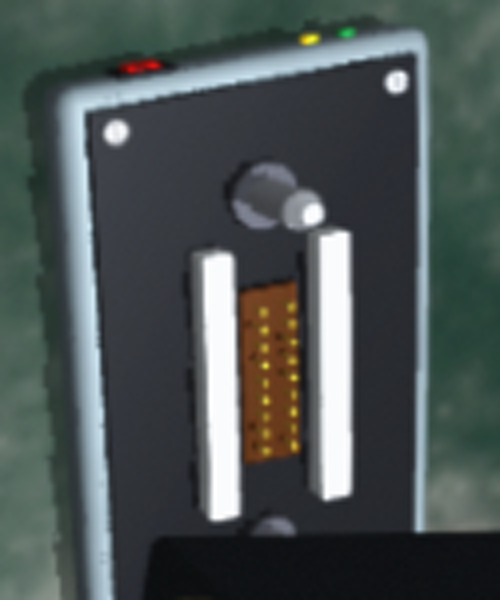

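```bash
python3 - <<'E'
from h import *
c=load('w1'); f=lambda x,y,z:at_z(c,[[x/4.6+230-.4,y/4.6+130-.4]],z)[0]
C=np.array([f(*p,.016) for p in [(104,43),(331,38),(340,560),(131,565)]])
print(C.mean(0)); 
for i in range(4): print(np.linalg.norm(C[i]-C[i-1]))
ang=lambda v:np.degrees(np.arctan2(v[1],v[0]))
print(ang(C[3]-C[0]),ang(C[2]-C[1]))
h=f(218,92,.016);s=f(233,513,.016);print('holes',h,s,(h+s)/2,np.linalg.norm(h-s),ang(s-h))
p=f(190,343,.018);print('pad',p)
a=np.radians(-15);print('pad pred',C.mean(0)[:2]+np.array([[np.cos(a),-np.sin(a)],[np.sin(a),np.cos(a)]])@[.006,-.008])
s=sense();R=s['ee_rot'];W=c['world_to_cam'];M=W[:3,:3]@R
print('cam in tool',R.T@(-W[:3,:3].T@W[:3,3]-s['tcp_pos']),M)
E
```

```text
[ 0.47241544 -0.20139514  0.016     ]
0.12386075242560969
0.049771595214280234
0.12362872407412877
0.05019972021579026
-13.271209067400433 -13.072159521126432
holes [ 0.42311519 -0.19013022  0.016     ] [ 0.52017352 -0.21274878  0.016     ] [ 0.47164435 -0.2014395   0.016     ] 0.09965901412455433 -13.118130741388207
pad [ 0.4765321 -0.2112256  0.018    ]
pad pred [ 0.47614044 -0.21067546]
cam in tool [ 0.08301099 -0.00386061 -0.18478156] [[-1.38016357e-03  9.99998263e-01  1.25238717e-03]
 [ 9.58728998e-01  9.67125988e-04  2.84319844e-01]
 [ 2.84318139e-01  1.59310778e-03 -9.58728667e-01]]
```

```bash
python3 - <<'E'
from h import *
plan([.4720,-.2014,.05],down(76.85),5)
E
```

```text
row x5: [-0.26, -0.15, 3.0, 0.01, 0.04, -0.35] t 1.45 tcp [ 0.461  -0.1912  0.2001]
```

```bash
python3 -m jog '[[-0.26,-0.15,0,0,0,-0.35],[-0.26,-0.15,0,0,0,-0.35],[-0.26,-0.15,0,0,0,-0.35],[-0.26,-0.15,0,0,0,-0.35],[-0.26,-0.15,0,0,0,-0.35]]'
python3 -m jog '[[0,0,1.4,0,0,0],[0,0,1.4,0,0,0],[0,0,1.2,0,0,0],[0,0,0,0,0,0],[0,0,0,0,0,0]]'
python3 - <<'E'
from h import *
c=snap('wrist','w2'); a=cv2.imread('pics/w2.png')
cv2.imwrite('pics/z5.png',cv2.resize(a[110:310,180:390],None,fx=3,fy=3,interpolation=cv2.INTER_CUBIC))
plan([.4720,-.2014,.05],down(76.85),5)
E
```

```text
time_s: 1.87
tcp_pos: [0.4657, -0.2063, 0.2002]
ee_rot: [[-0.973, 0.229, -0.0], [0.229, 0.973, 0.0], [0.0, 0.0, -1.0]]
wrist_force: [-0.5, 0.3, 0.2]
gripper_width: 1.0
time_s: 2.28
tcp_pos: [0.4657, -0.206, 0.16]
ee_rot: [[-0.973, 0.229, -0.001], [0.229, 0.973, -0.0], [0.001, -0.0, -1.0]]
wrist_force: [0.7, 0.2, 0.2]
gripper_width: 0.998
row x5: [-0.09, 0.12, 2.21, -0.0, 0.01, -0.02] t 2.33 tcp [ 0.4663 -0.206   0.1607]
```

View pics/z5.png

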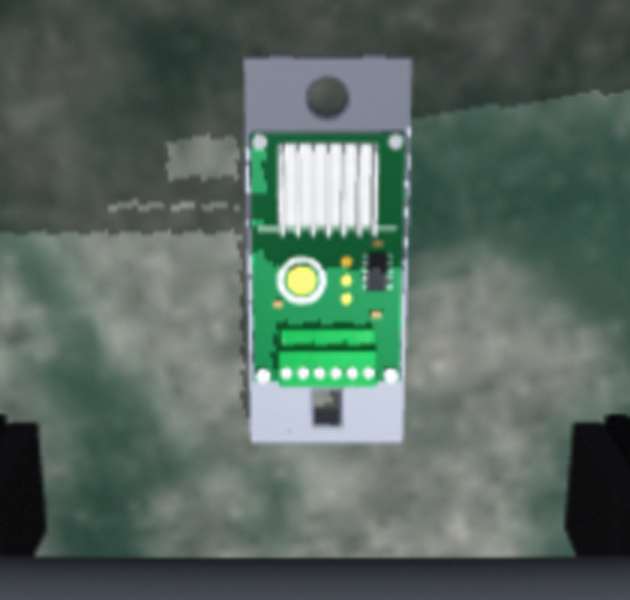

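```bash
python3 - <<'E'
from h import *
c=load('w2'); f=lambda x,y,z:at_z(c,[[x/3+180-.33,y/3+110-.33]],z)[0]
C=np.array([f(*p,.016) for p in [(244,58),(413,58),(404,441),(250,442)]])
ang=lambda v:np.degrees(np.arctan2(v[1],v[0]))
print(C.mean(0),ang(C[3]-C[0]),ang(C[2]-C[1]))
h=f(327,98,.016);s=f(328,408,.016);print('holes',h,s,(h+s)/2,np.linalg.norm(h-s),ang(s-h))
m=(C.mean(0)+(h+s)/2)/2
plan([m[0],m[1],.05],down(90+ang(s-h)),5);plan([m[0],m[1],.004],down(90+ang(s-h)),10)
E
```

```text
[ 0.472411   -0.20147299  0.016     ] -13.190995519830912 -12.984974469522728
holes [ 0.42358683 -0.19055083  0.016     ] [ 0.52116568 -0.21252748  0.016     ] [ 0.47237626 -0.20153916  0.016     ] 0.1000230262692759 -12.692343386237864
row x5: [-0.1, 0.12, 2.21, -0.0, 0.01, -0.11] t 2.33 tcp [ 0.4663 -0.206   0.1607]
row x10: [-0.05, 0.06, 1.57, -0.0, 0.0, -0.05] t 2.33 tcp [ 0.4663 -0.206   0.1607]
```

```bash
python3 -m jog '[[-0.1,0.12,2.2,0,0,0],[-0.1,0.12,2.2,0,0,0],[-0.1,0.12,2.2,0,0,0],[-0.1,0.12,2.2,0,0,0],[-0.1,0.12,2.2,0,0,0]]' && python3 -m jog '[[0,0,2.2,0,0,0],[0,0,1.5,0,0,0],[0,0,0.8,0,0,0],[0,0,0.2,0,0,0],[0,0,0,0,0,0]]'
python3 - <<'E'
from h import *
c=snap('wrist','w3')
plan([.4724,-.2015,.004],down(77),5)
E
```

```text
time_s: 2.75
tcp_pos: [0.4737, -0.2011, 0.0506]
ee_rot: [[-0.974, 0.228, 0.003], [0.228, 0.974, -0.001], [-0.003, 0.0, -1.0]]
wrist_force: [-0.1, -1.2, 0.3]
gripper_width: 0.996
time_s: 3.17
tcp_pos: [0.4731, -0.2009, 0.0036]
ee_rot: [[-0.974, 0.228, 0.001], [0.228, 0.974, -0.0], [-0.001, -0.0, -1.0]]
wrist_force: [0.8, -0.4, -0.7]
gripper_width: 0.998
row x5: [0.02, -0.02, 0.0, -0.0, 0.02, -0.04] t 3.22 tcp [ 0.4735 -0.2009  0.0041]
```

View pics/w3.png

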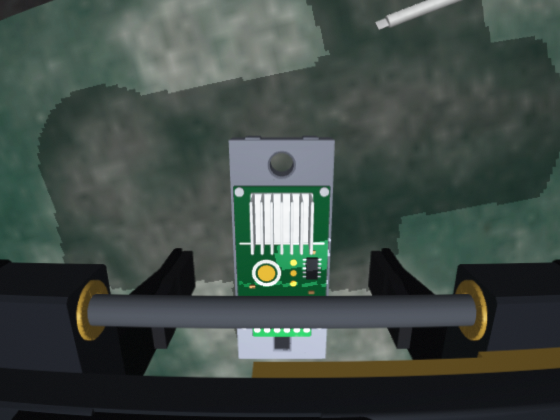

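The module is centred between the open fingers, with the hole at (282,163). Closing now.

```bash
python3 -m jog '[[0,0,0,0,0,0],[0,0,0,0,0,0],[0,0,0,0,0,0],[0,0,0,0,0,0],[0,0,0,0,0,0]]' 3.5; python3 -m jog '[[0,0,0,0,0,0],[0,0,0,0,0,0],[0,0,0,0,0,0],[0,0,0,0,0,0],[0,0,0,0,0,0]]'
```

```text
time_s: 3.63
tcp_pos: [0.4726, -0.2007, 0.0035]
ee_rot: [[-0.974, 0.228, 0.001], [0.228, 0.974, -0.0], [-0.001, 0.0, -1.0]]
wrist_force: [1.1, 0.1, -0.9]
gripper_width: 0.707
time_s: 4.05
tcp_pos: [0.4724, -0.2006, 0.0031]
ee_rot: [[-0.974, 0.228, -0.0], [0.228, 0.974, 0.0], [0.0, -0.0, -1.0]]
wrist_force: [0.0, -0.1, -0.1]
gripper_width: 0.417
```

Width 0.417 (36 mm) is less than the 50 mm tray, so I'll look.

```bash
python3 - <<'E'
from h import *
snap('wrist','w4');c=snap('side','s4');snap('scene','c4');print(sense()['gripper_width'])
a=cv2.imread('pics/s4.png');b=cv2.imread('pics/c4.png')
cv2.imwrite('pics/z6.png',np.hstack([cv2.resize(a[140:240,260:360],None,fx=4,fy=4,interpolation=cv2.INTER_CUBIC),cv2.resize(b[170:270,300:400],None,fx=4,fy=4,interpolation=cv2.INTER_CUBIC)]))
E
```

```text
0.4051558338642647
```

View pics/w4.png

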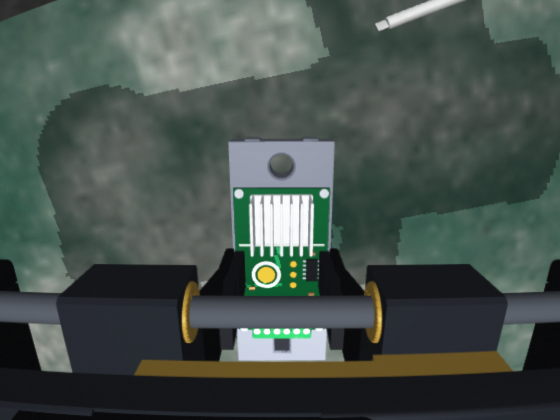

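View pics/z6.png

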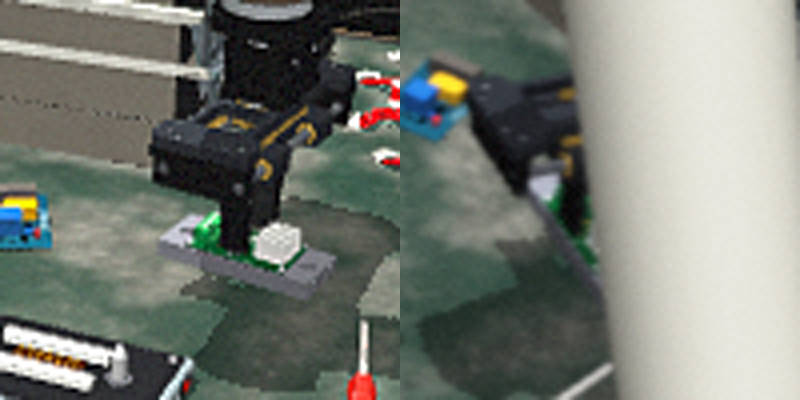

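```bash
python3 - <<'E'
from h import *
s=sense();R=s['ee_rot'];p=s['tcp_pos'];print(p)
for fn in ['w4','s4']:
  c=load(fn)
  for y in [-.0177,.0177]:
    for z in [0,-.01,-.019,-.03,-.04]:
      print(fn,y,z,[proj(c,p+R@np.array([x,y,z])).round(0)[0].tolist() for x in (.0095,-.0095)])
a=cv2.imread('pics/w4.png')
cv2.imwrite('pics/z7.png',cv2.resize(a[230:370,180:380],None,fx=4,fy=4,interpolation=cv2.INTER_CUBIC))
a=cv2.imread('pics/s4.png')
cv2.imwrite('pics/z8.png',cv2.resize(a[160:220,290:350],None,fx=9,fy=9,interpolation=cv2.INTER_CUBIC))
E
```

```text
[ 0.47246013 -0.20067494  0.00314112]
w4 -0.0177 0 [[251.0, 236.0], [251.0, 267.0]]
w4 -0.0177 -0.01 [[249.0, 243.0], [250.0, 276.0]]
w4 -0.0177 -0.019 [[247.0, 249.0], [249.0, 284.0]]
w4 -0.0177 -0.03 [[245.0, 259.0], [247.0, 295.0]]
w4 -0.0177 -0.04 [[243.0, 268.0], [245.0, 306.0]]
w4 0.0177 0 [[316.0, 236.0], [315.0, 267.0]]
w4 0.0177 -0.01 [[317.0, 243.0], [316.0, 276.0]]
w4 0.0177 -0.019 [[319.0, 249.0], [318.0, 284.0]]
w4 0.0177 -0.03 [[321.0, 259.0], [320.0, 295.0]]
w4 0.0177 -0.04 [[324.0, 268.0], [322.0, 306.0]]
s4 -0.0177 0 [[326.0, 203.0], [321.0, 201.0]]
s4 -0.0177 -0.01 [[327.0, 200.0], [321.0, 199.0]]
s4 -0.0177 -0.019 [[327.0, 198.0], [321.0, 196.0]]
s4 -0.0177 -0.03 [[327.0, 194.0], [321.0, 193.0]]
s4 -0.0177 -0.04 [[327.0, 191.0], [322.0, 190.0]]
s4 0.0177 0 [[321.0, 208.0], [315.0, 206.0]]
s4 0.0177 -0.01 [[321.0, 205.0], [316.0, 203.0]]
s4 0.0177 -0.019 [[322.0, 202.0], [316.0, 201.0]]
s4 0.0177 -0.03 [[322.0, 199.0], [316.0, 197.0]]
s4 0.0177 -0.04 [[322.0, 196.0], [316.0, 194.0]]
```

View pics/z7.png

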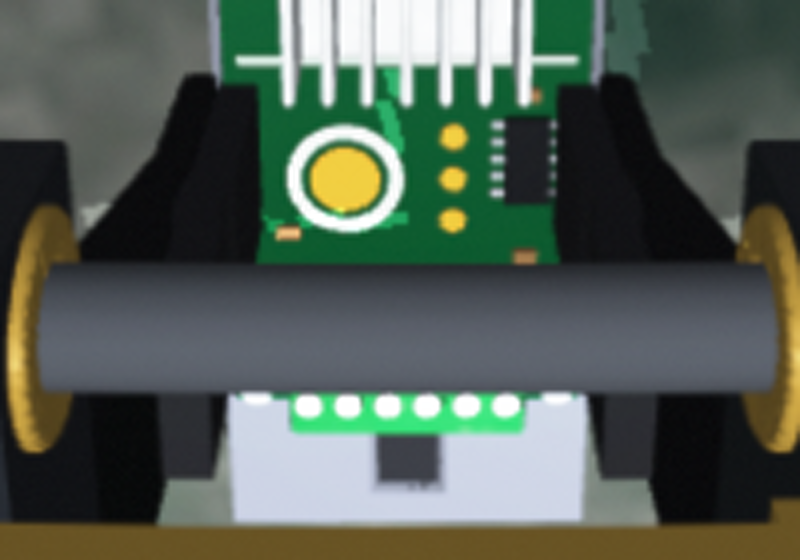

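View pics/z8.png

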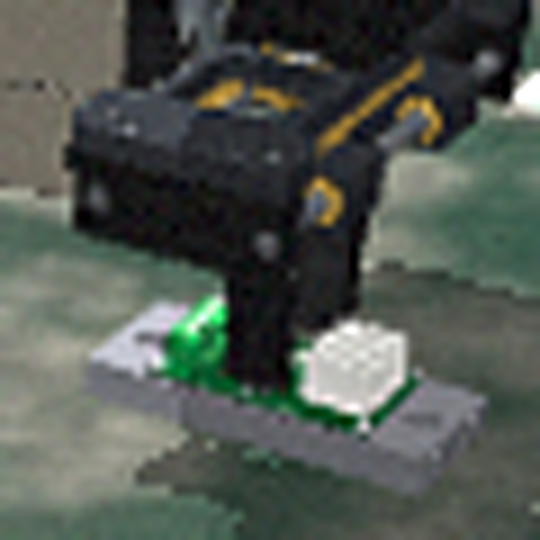

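```bash
python3 - <<'E'
from h import *
c=load('w3');R=down(77);p=np.array([.4735,-.2009,.0041])
for z in [0,-.01,-.019,-.03,-.04]:
      print(z,[proj(c,p+R@np.array([x,y,z])).round(0)[0].tolist() for y in (-.0435,.0435) for x in (.0095,-.0095)])
a=cv2.imread('pics/w3.png')
cv2.imwrite('pics/z9.png',cv2.resize(a[230:370,80:280],None,fx=4,fy=4,interpolation=cv2.INTER_CUBIC))
E
```

```text
0 [[204.0, 237.0], [206.0, 268.0], [363.0, 236.0], [361.0, 268.0]]
-0.01 [[200.0, 244.0], [202.0, 277.0], [367.0, 243.0], [365.0, 276.0]]
-0.019 [[196.0, 250.0], [199.0, 285.0], [371.0, 250.0], [368.0, 284.0]]
-0.03 [[190.0, 260.0], [194.0, 296.0], [377.0, 259.0], [374.0, 295.0]]
-0.04 [[185.0, 269.0], [189.0, 307.0], [382.0, 269.0], [379.0, 306.0]]
```

View pics/z9.png

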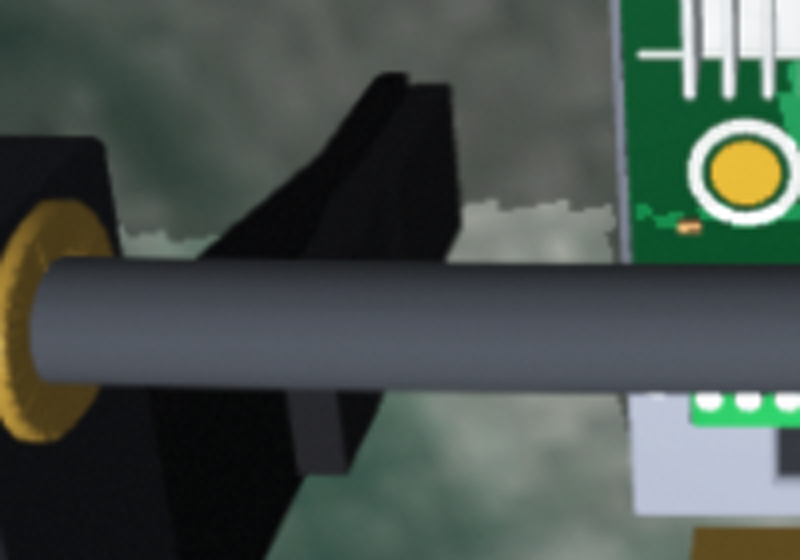

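The pad ends appear about 19 mm behind the TCP at any opening, so they closed above the tray. I'll reopen and go lower in small, force-checked steps.

```bash
python3 -m jog '[[0,0,0,0,0,0],[0,0,0,0,0,0],[0,0,0,0,0,0],[0,0,0,0,0,0],[0,0,0,0,0,0]]' 7.5; python3 -m jog '[[0,0,0,0,0,0],[0,0,0,0,0,0],[0,0,0.2,0,0,0],[0,0,0.2,0,0,0],[0,0,0.1,0,0,0]]'
```

```text
time_s: 4.62
tcp_pos: [0.4724, -0.2007, 0.0032]
ee_rot: [[-0.974, 0.228, 0.0], [0.228, 0.974, 0.0], [-0.0, 0.0, -1.0]]
wrist_force: [-0.2, 0.5, -0.2]
gripper_width: 0.701
time_s: 5.03
tcp_pos: [0.4722, -0.2007, -0.0022]
ee_rot: [[-0.974, 0.228, -0.0], [0.228, 0.974, 0.0], [0.0, -0.0, -1.0]]
wrist_force: [0.1, -0.2, -0.2]
gripper_width: 0.86
```

```bash
python3 -m jog '[[0,0,0.1,0,0,0],[0,0,0.2,0,0,0],[0,0,0.2,0,0,0],[0,0,0.1,0,0,0],[0,0,0,0,0,0]]'; python3 - <<'E'
from h import *
snap('wrist','w5');print(sense()['tcp_pos'],sense()['wrist_force'])
E
```

```text
time_s: 5.45
tcp_pos: [0.4722, -0.2006, -0.0082]
ee_rot: [[-0.974, 0.228, -0.001], [0.228, 0.974, 0.0], [0.001, -0.0, -1.0]]
wrist_force: [0.7, 0.3, -0.1]
gripper_width: 0.862
[ 0.47233011 -0.20066113 -0.00803761] [-0.1255944  -0.66500194  1.16375209]
```

View pics/w5.png

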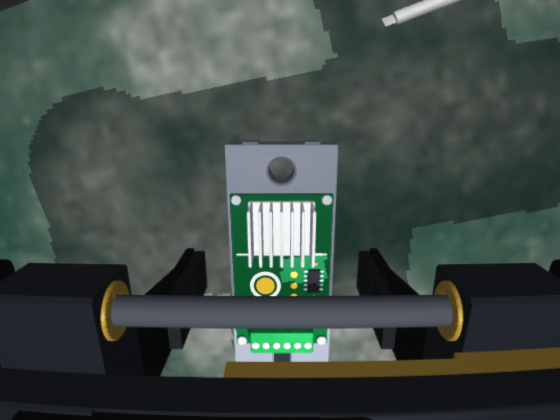

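```bash
python3 -m jog '[[0,0,0.2,0,0,0],[0,0,0.2,0,0,0],[0,0,0.2,0,0,0],[0,0,0,0,0,0],[0,0,0,0,0,0]]';python3 -m jog '[[0,0,0,0,0,0],[0,0,0,0,0,0],[0,0,0,0,0,0],[0,0,0,0,0,0],[0,0,0,0,0,0]]' 4; python3 -m jog '[[0,0,0,0,0,0],[0,0,0,0,0,0],[0,0,0,0,0,0],[0,0,0,0,0,0],[0,0,0,0,0,0]]'
```

```text
time_s: 5.92
tcp_pos: [0.4723, -0.2007, -0.014]
ee_rot: [[-0.974, 0.228, -0.0], [0.228, 0.974, 0.0], [0.0, -0.0, -1.0]]
wrist_force: [-0.3, -0.3, -0.4]
gripper_width: 0.861
time_s: 6.33
tcp_pos: [0.4725, -0.2007, -0.0138]
ee_rot: [[-0.974, 0.228, 0.0], [0.228, 0.974, 0.0], [-0.0, 0.0, -1.0]]
wrist_force: [0.5, 1.0, -0.2]
gripper_width: 0.57
time_s: 6.75
tcp_pos: [0.4725, -0.2007, -0.0138]
ee_rot: [[-0.974, 0.228, 0.0], [0.228, 0.974, -0.0], [-0.0, -0.0, -1.0]]
wrist_force: [0.5, -0.5, 0.6]
gripper_width: 0.57
```

Gripped at 49.6 mm. Next I lift and move to a pose where the wrist camera sees both pins beside the held module.

```bash
python3 -m jog '[[0,0,-0.5,0,0,0],[0,0,-1.0,0,0,0],[0,0,-2,0,0,0],[0,0,-2.5,0,0,0],[0,0,-3,0,0,0]]'; python3 - <<'E'
from h import *
s=snap('wrist','w6')
plan([.53,-.15,.2],down(85),10)
E
```

```text
time_s: 7.17
tcp_pos: [0.471, -0.2004, 0.0765]
ee_rot: [[-0.974, 0.229, -0.003], [0.229, 0.974, 0.001], [0.003, -0.0, -1.0]]
wrist_force: [0.6, 0.5, -2.2]
gripper_width: 0.573
row x10: [-0.46, 0.6, -1.16, -0.01, 0.06, -0.81] t 7.22 tcp [ 0.4759 -0.2017  0.0835]
```

View pics/w6.png

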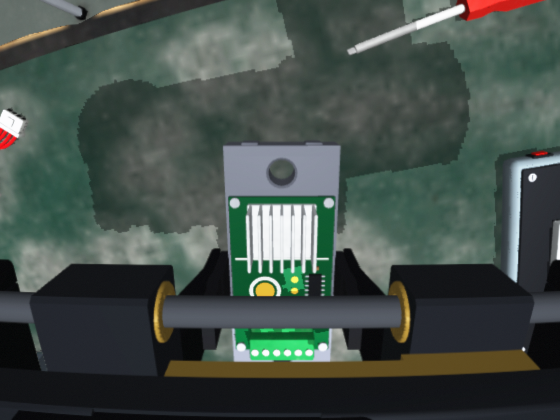

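```bash
python3 -m jog '[[-0.46,0.6,-1.16,0,0,-0.8],[-0.46,0.6,-1.16,0,0,-0.8],[-0.46,0.6,-1.16,0,0,-0.8],[-0.46,0.6,-1.16,0,0,-0.8],[-0.46,0.6,-1.16,0,0,-0.8]]' && python3 -m jog '[[-0.46,0.6,-1.16,0,0,-0.8],[-0.46,0.6,-1.16,0,0,-0.8],[-0.46,0.6,-1.16,0,0,-0.8],[-0.46,0.6,-1.16,0,0,-0.8],[-0.46,0.6,-1.16,0,0,-0.8]]' && python3 -m jog '[[0,0,0,0,0,0],[0,0,0,0,0,0],[0,0,0,0,0,0],[0,0,0,0,0,0],[0,0,0,0,0,0]]'; python3 - <<'E'
from h import *
s=snap('wrist','w7');s=sense();print(s['tcp_pos'],s['ee_rot'])
E
```

```text
time_s: 7.63
tcp_pos: [0.5009, -0.1756, 0.1353]
ee_rot: [[-0.987, 0.159, 0.0], [0.159, 0.987, 0.0], [-0.0, 0.0, -1.0]]
wrist_force: [-0.2, -0.5, -1.6]
gripper_width: 0.573
time_s: 8.05
tcp_pos: [0.5275, -0.1489, 0.1931]
ee_rot: [[-0.996, 0.09, 0.0], [0.09, 0.996, 0.0], [-0.0, 0.0, -1.0]]
wrist_force: [-0.6, -0.4, -1.6]
gripper_width: 0.568
time_s: 8.47
tcp_pos: [0.5269, -0.1495, 0.1913]
ee_rot: [[-0.996, 0.091, -0.002], [0.091, 0.996, 0.0], [0.002, 0.0, -1.0]]
wrist_force: [0.1, -0.2, -2.3]
gripper_width: 0.571
[ 0.52706593 -0.1494347   0.19145016] [[-9.95839813e-01  9.11082025e-02 -1.53668625e-03]
 [ 9.11081625e-02  9.95840998e-01  9.61770127e-05]
 [ 1.53905769e-03 -4.42277625e-05 -9.99998815e-01]]
```

View pics/w7.png

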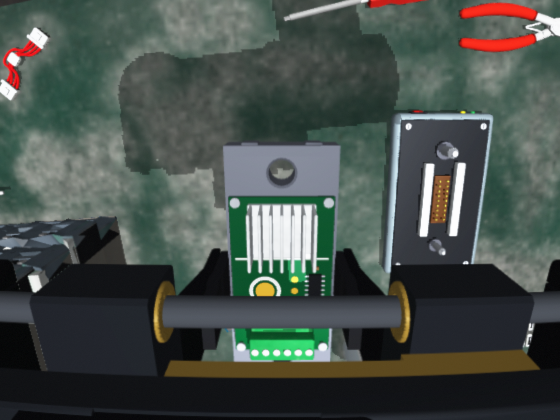

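Both pins are in view, thick at about (447,150) and thin at (437,246), and the held module's hole is at (282,171).

```bash
python3 - <<'E'
import cv2
a=cv2.imread('pics/w7.png')
cv2.imwrite('pics/z10.png',cv2.resize(a[105:275,380:500],None,fx=5,fy=3.5,interpolation=cv2.INTER_CUBIC))
cv2.imwrite('pics/z11.png',cv2.resize(a[130:270,215:350],None,fx=4,fy=4,interpolation=cv2.INTER_CUBIC))
E
```

```text
(no output)
```

View pics/z10.png

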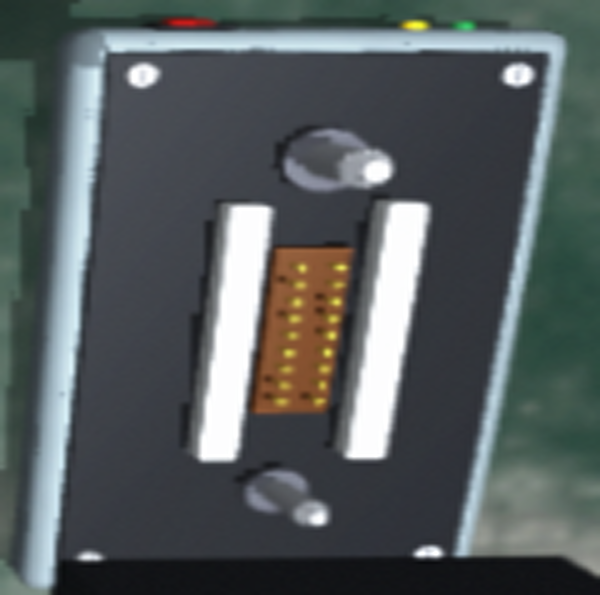

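View pics/z11.png

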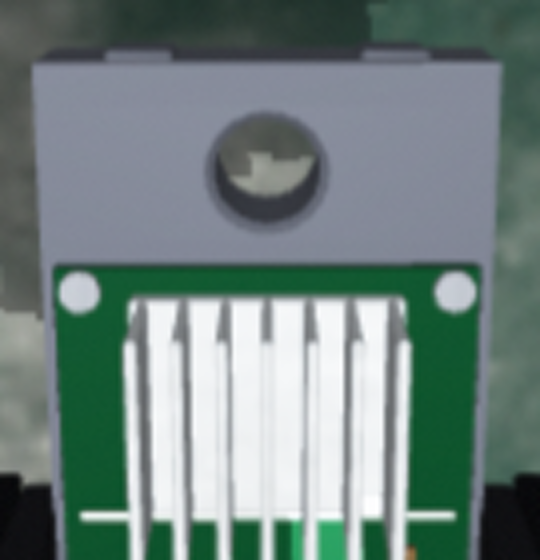

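```bash
python3 - <<'E'
from h import *
c=load('w7'); f=lambda x,y,z:at_z(c,[[x/5+380-.4,y/3.5+105-.36]],z)[0]
ang=lambda v:np.degrees(np.arctan2(v[1],v[0]))
a=f(377,170,.047);b=f(317,515,.046);print('pins',a,b,np.linalg.norm(a-b),ang(b-a))
r=[f(*q,.030) for q in [(220,205),(273,206),(374,203),(430,203),(239,460),(193,460),(385,458),(340,458)]]
n=sum(r[:4])/4; m=sum(r[4:])/4; print('rails',n,m,np.linalg.norm(n-m),ang(m-n), ang(r[4]-r[1]),ang(r[6]-r[3]))
s1=f(143,75,.022);s2=f(518,74,.022);print('screws',s1,s2,(s1+s2)/2,ang(s2-s1))
p=np.array([.52707,-.14943,.19145]);z=p[2]+.0298
g=lambda x,y:at_z(c,[[x/4+215-.37,y/4+130-.37]],z)[0]
h=g(267,171);k=[g(33,63),g(500,63)];print('hole',h,'corners',k,np.linalg.norm(k[0]-k[1]),ang(k[0]-k[1])-90)
R=down(ang([ .091108,.99584]))
print('tool frame: hole',R.T@(h-p),'edge mid',R.T@((k[0]+k[1])/2-p),'edge ang vs tool', ang(k[0]-k[1])-ang([.091108,.99584]))
E
```

```text
pins [0.50553467 0.01299611 0.047     ] [0.60429087 0.00564488 0.046     ] 0.09903447556281082 -4.25714060123339
rails [0.51732966 0.010798   0.03      ] [0.5931588  0.00616927 0.03      ] 0.07597028904107758 -3.493089077050633 -3.7868657432607225 -4.185194553324629
screws [ 0.47969227 -0.02276971  0.022     ] [0.48486313 0.05296628 0.022     ] [0.4822777  0.01509829 0.022     ] 86.09420344234579
hole [ 0.47692294 -0.14575688  0.22125   ] corners [array([ 0.46302231, -0.16949559,  0.22125   ]), array([ 0.46751784, -0.12001165,  0.22125   ])] 0.04968773014359942 -185.19097515880338
tool frame: hole [ 0.05027315 -0.00091096 -0.0298    ] edge mid [ 0.06196895 -0.00097354 -0.0298    ] edge ang vs tool -179.96361713300877
```

```bash
python3 - <<'E'
from h import *
plan([.5553,.0102,.08],down(85.9),10)
E
```

```text
row x10: [-0.15, 1.61, 1.11, -0.0, -0.01, -0.11] t 8.52 tcp [ 0.5271 -0.1494  0.1915]
```

```bash
python3 -m jog '[[-0.15,1.0,1.11,0,0,-0.11],[-0.15,2.0,1.11,0,0,-0.11],[-0.15,2.0,1.11,0,0,-0.11],[-0.15,2.0,1.11,0,0,-0.11],[-0.15,2.0,1.11,0,0,-0.11]]' && python3 -m jog '[[-0.15,2.0,1.11,0,0,-0.11],[-0.15,2.0,1.11,0,0,-0.11],[-0.15,1.5,1.11,0,0,-0.11],[-0.15,1.0,1.11,0,0,-0.11],[-0.15,0.6,1.11,0,0,-0.11]]' && python3 -m jog '[[0,0,0,0,0,0],[0,0,0,0,0,0],[0,0,0,0,0,0],[0,0,0,0,0,0],[0,0,0,0,0,0]]'; python3 - <<'E'
from h import *
snap('wrist','w8');snap('side','s8');snap('scene','c8')
plan([.5553,.0102,.05],down(85.9),5)
print(sense()['ee_rot'].round(4))
a=cv2.imread('pics/s8.png');b=cv2.imread('pics/c8.png')
cv2.imwrite('pics/z12.png',np.hstack([cv2.resize(a[150:270,220:330],None,fx=3.6,fy=3.6,interpolation=cv2.INTER_CUBIC),cv2.resize(b[170:290,210:320],None,fx=3.6,fy=3.6,interpolation=cv2.INTER_CUBIC)]))
E
```

```text
time_s: 8.93
tcp_pos: [0.5428, -0.0597, 0.1358]
ee_rot: [[-0.997, 0.082, -0.001], [0.082, 0.997, -0.0], [0.001, -0.0, -1.0]]
wrist_force: [0.1, -0.2, -1.9]
gripper_width: 0.568
time_s: 9.35
tcp_pos: [0.5562, 0.0109, 0.0803]
ee_rot: [[-0.998, 0.07, -0.0], [0.07, 0.998, -0.0], [0.0, -0.0, -1.0]]
wrist_force: [-0.6, 0.1, -2.2]
gripper_width: 0.57
time_s: 9.77
tcp_pos: [0.5564, 0.0094, 0.0819]
ee_rot: [[-0.997, 0.072, 0.001], [0.072, 0.997, 0.0], [-0.001, 0.0, -1.0]]
wrist_force: [-0.4, 0.4, -2.7]
gripper_width: 0.567
row x5: [0.02, 0.01, 0.63, 0.0, 0.01, -0.01] t 9.92 tcp [0.5562 0.0097 0.0816]
[[-9.974e-01  7.200e-02  9.000e-04]
 [ 7.200e-02  9.974e-01  3.000e-04]
 [-9.000e-04  3.000e-04 -1.000e+00]]
```

View pics/w8.png

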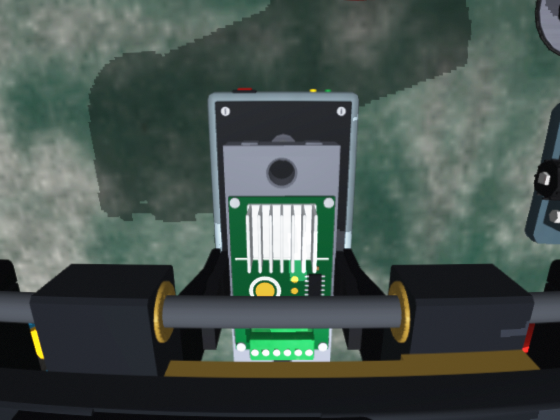

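View pics/z12.png

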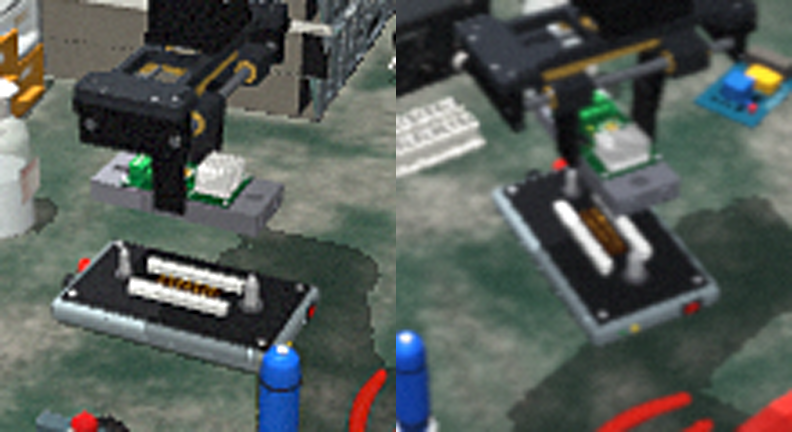

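```bash
python3 - <<'E'
from h import *
a=cv2.imread('pics/w8.png')
cv2.imwrite('pics/z13.png',cv2.resize(a[85:205,200:370],None,fx=4.6,fy=4.6,interpolation=cv2.INTER_CUBIC))
E
```

```text
(no output)
```

View pics/z13.png

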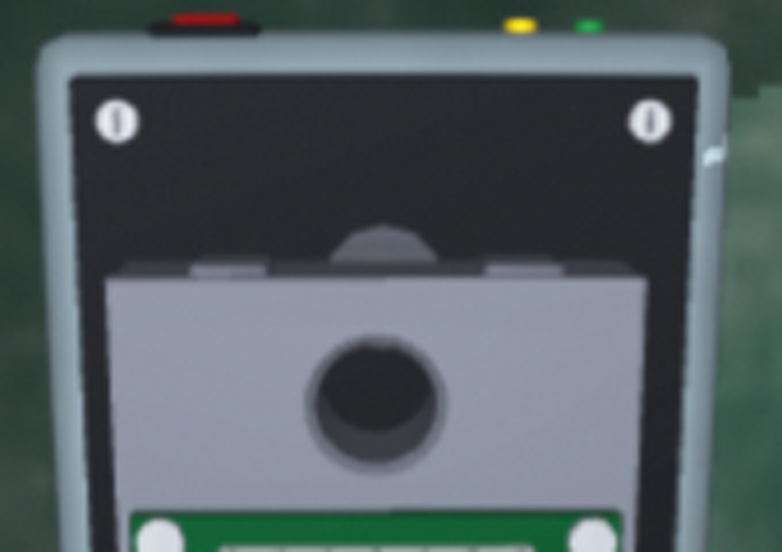

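```bash
python3 - <<'E'
from h import *
c=load('w8'); f=lambda x,y,z:at_z(c,[[x/4.6+200-.4,y/4.6+85-.4]],z)[0]
ang=lambda v:np.degrees(np.arctan2(v[1],v[0]))
p=np.array([.5562,.0097,.0816]);R=down(ang([.072,.9974]))
s1=f(117,121,.022);s2=f(651,121,.022);print('screws tool',R.T@(s1-p),R.T@(s2-p),'mid',R.T@((s1+s2)/2-p),ang(s2-s1)-90,(s1+s2)/2)
for q in [(70,76),(697,76)]: print('plate corner',R.T@(f(*q,.022)-p))
print('collar arc', R.T@(f(383,228,.0235)-p))
z=p[2]+.0298
h=f(376,405,z);k=[f(105,278,z),f(648,278,z)];print('hole',R.T@(h-p),'edge mid',R.T@((k[0]+k[1])/2-p))
w=load('w7')
E
```

```text
screws tool [ 0.07386956 -0.03815281  0.0596    ] [0.07391254 0.03809337 0.0596    ] mid [ 7.38910481e-02 -2.97206643e-05  5.96000000e-02] -4.0965946860146545 [0.48249859 0.01499054 0.022     ]
plate corner [ 0.08016596 -0.04462393  0.0596    ]
plate corner [0.08021625 0.04440771 0.0596    ]
collar arc [ 0.05877365 -0.00016315  0.0581    ]
hole [ 0.04984509 -0.00113549 -0.0298    ] edge mid [ 0.06183084 -0.00109361 -0.0298    ]
```

```bash
python3 -m jog '[[0.03,0.03,1.0,0,0,0],[0.03,0.03,1.0,0,0,0],[0.02,0.02,1.0,0,0,0],[0.01,0.01,0.9,0,0,0],[0,0,0.3,0,0,0]]'; python3 -m jog '[[0,0,0,0,0,0],[0,0,0,0,0,0],[0,0,0,0,0,0],[0,0,0,0,0,0],[0,0,0,0,0,0]]'; python3 - <<'E'
from h import *
snap('wrist','w9');print(sense()['tcp_pos'])
a=cv2.imread('pics/w9.png')
cv2.imwrite('pics/z14.png',cv2.resize(a[75:205,200:370],None,fx=4.6,fy=4.6,interpolation=cv2.INTER_CUBIC))
E
```

```text
time_s: 10.33
tcp_pos: [0.5536, 0.0107, 0.0366]
ee_rot: [[-0.997, 0.072, -0.004], [0.072, 0.997, -0.001], [0.004, -0.001, -1.0]]
wrist_force: [-0.4, 0.5, -2.2]
gripper_width: 0.566
time_s: 10.75
tcp_pos: [0.5556, 0.0111, 0.0397]
ee_rot: [[-0.997, 0.071, 0.001], [0.071, 0.997, 0.0], [-0.001, 0.0, -1.0]]
wrist_force: [-0.1, 0.2, -1.5]
gripper_width: 0.567
[0.55549979 0.01105283 0.03962373]
```

View pics/z14.png

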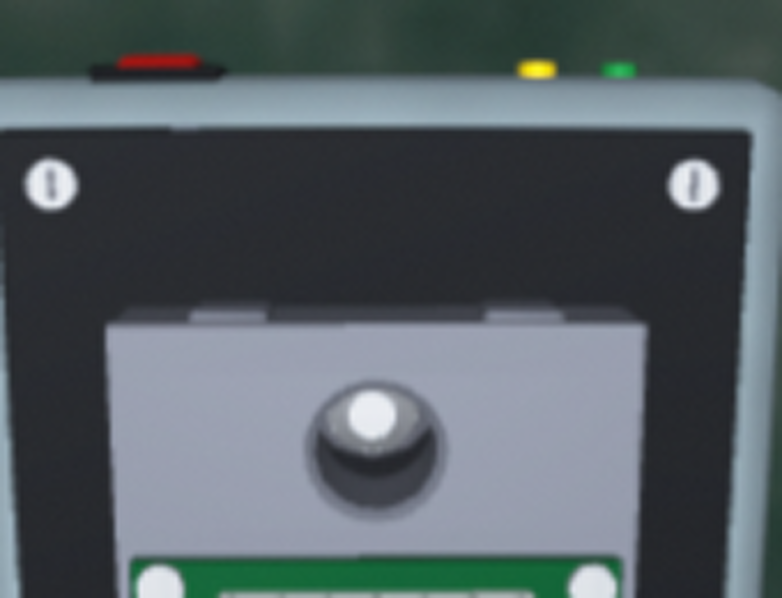

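```bash
python3 - <<'E'
from h import *
c=load('w9'); f=lambda x,y,z:at_z(c,[[x/4.6+200-.4,y/4.6+75-.4]],z)[0]
p=np.array([.5555,.01105,.0396]);R=down(85.93)
z=p[2]+.0298
t=lambda q:(R.T@(q-p)*1000).round(2)
print('pin',t(f(373,414,.047)),'hole',t(f(376,451,z)),'bottom hole rim front/back',t(f(376,508,p[2]+.0138)))
s1=f(51,184,.022);s2=f(694,184,.022);print('screws',t(s1),t(s2),t((s1+s2)/2))
k=[f(106,322,z),f(648,322,z)];print(t((k[0]+k[1])/2))
E
```

```text
pin [49.74 -1.19 -7.4 ] hole [ 50.03  -0.86 -29.8 ] bottom hole rim front/back [ 40.88  -0.87 -13.8 ]
screws [ 73.12 -39.4   17.6 ] [73.13 36.79 17.6 ] [73.12 -1.31 17.6 ]
[ 62.18  -0.77 -29.8 ]
```

Hole and pin agree to about 0.4 mm, so I'll apply a small correction and descend slowly.

```bash
python3 -m jog '[[-0.03,-0.03,0.1,0,0,0],[0,0,0.3,0,0,0],[0,0,0.3,0,0,0],[0,0,0.3,0,0,0],[0,0,0.2,0,0,0]]'; python3 -m jog '[[0,0,0.1,0,0,0],[0,0,0.1,0,0,0],[0,0,0.1,0,0,0],[0,0,0.1,0,0,0],[0,0,0.1,0,0,0]]'; python3 - <<'E'
from h import *
snap('wrist','w10');s=sense();print(s['tcp_pos'],s['wrist_force'],s['moment'])
E
```

```text
time_s: 11.22
tcp_pos: [0.5551, 0.0105, 0.0265]
ee_rot: [[-0.997, 0.072, -0.001], [0.072, 0.997, -0.0], [0.001, -0.0, -1.0]]
wrist_force: [0.8, 0.7, -2.0]
gripper_width: 0.571
time_s: 11.63
tcp_pos: [0.5556, 0.0107, 0.0222]
ee_rot: [[-0.997, 0.071, 0.0], [0.071, 0.997, 0.0], [-0.0, 0.0, -1.0]]
wrist_force: [-0.3, 0.1, -1.7]
gripper_width: 0.567
[0.55539685 0.01064828 0.02196166] [-0.05345854  0.12302636 -2.40849119] [-0.02553072 -0.01410399 -0.02628281]
```

View pics/w10.png

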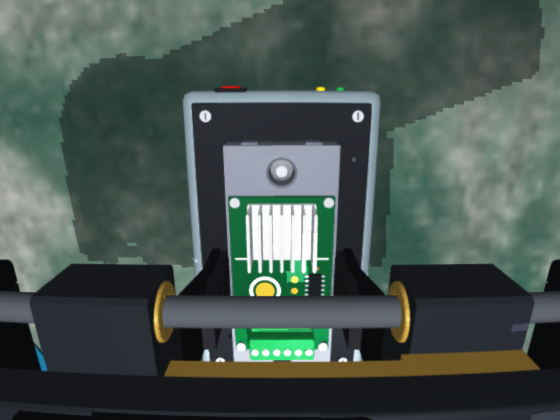

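The pin tip at (281,171) is centred in the hole. Continuing to seat.

```bash
python3 -m jog '[[0,0,0.1,0,0,0],[0,0,0.1,0,0,0],[0,0,0.1,0,0,0],[0,0,0.1,0,0,0],[0,0,0.05,0,0,0]]'; python3 -m jog '[[0,0,0.05,0,0,0],[0,0,0.05,0,0,0],[0,0,0.05,0,0,0],[0,0,0,0,0,0],[0,0,0,0,0,0]]'
```

```text
time_s: 12.1
tcp_pos: [0.5554, 0.0106, 0.0175]
ee_rot: [[-0.997, 0.071, -0.0], [0.071, 0.997, -0.0], [0.0, -0.0, -1.0]]
wrist_force: [-0.6, -0.2, -2.2]
gripper_width: 0.568
time_s: 12.52
tcp_pos: [0.5555, 0.0106, 0.0163]
ee_rot: [[-0.997, 0.071, 0.0], [0.071, 0.997, 0.0], [-0.0, 0.0, -1.0]]
wrist_force: [-0.8, 0.2, -1.9]
gripper_width: 0.568
```

```bash
python3 -m jog '[[0,0,0.04,0,0,0],[0,0,0.04,0,0,0],[0,0,0.02,0,0,0],[0,0,0,0,0,0],[0,0,0,0,0,0]]'
```

```text
time_s: 12.93
tcp_pos: [0.5556, 0.0107, 0.0162]
ee_rot: [[-0.997, 0.071, 0.0], [0.071, 0.997, -0.0], [-0.0, -0.0, -1.0]]
wrist_force: [-2.1, -0.2, 6.5]
gripper_width: 0.569
```

Contact with the rails: 6.5 N up, z held at 0.0162. Releasing.

```bash
python3 -m jog '[[0,0,0,0,0,0],[0,0,0,0,0,0],[0,0,0,0,0,0],[0,0,0,0,0,0],[0,0,0,0,0,0]]' 8.0; python3 -m jog '[[0,0,0,0,0,0],[0,0,-0.5,0,0,0],[0,0,-1,0,0,0],[0,0,-2,0,0,0],[0,0,-3,0,0,0]]';python3 -m jog '[[0,0,-3,0,0,0],[0,0,-3,0,0,0],[0,0,-3,0,0,0],[0,0,-2,0,0,0],[0,0,-1,0,0,0]]'; python3 - <<'E'
from h import *
snap('wrist','w11');snap('side','s11');snap('scene','c11');s=sense();print(s['tcp_pos'],s['wrist_force'])
a=cv2.imread('pics/s11.png');b=cv2.imread('pics/c11.png')
cv2.imwrite('pics/z15.png',np.hstack([cv2.resize(a[180:280,220:330],None,fx=3.6,fy=3.6,interpolation=cv2.INTER_CUBIC),cv2.resize(b[190:290,210:320],None,fx=3.6,fy=3.6,interpolation=cv2.INTER_CUBIC)]))
E
```

```text
time_s: 13.35
tcp_pos: [0.5555, 0.0106, 0.015]
ee_rot: [[-0.997, 0.071, -0.0], [0.071, 0.997, -0.0], [0.0, -0.0, -1.0]]
wrist_force: [-0.7, -0.4, 0.5]
gripper_width: 0.858
time_s: 13.77
tcp_pos: [0.5537, 0.0102, 0.0794]
ee_rot: [[-0.997, 0.072, -0.005], [0.072, 0.997, -0.001], [0.005, -0.002, -1.0]]
wrist_force: [0.5, 1.4, 0.4]
gripper_width: 0.919
time_s: 14.18
tcp_pos: [0.5571, 0.0108, 0.2049]
ee_rot: [[-0.997, 0.071, 0.007], [0.071, 0.997, 0.001], [-0.007, 0.002, -1.0]]
wrist_force: [0.0, 0.9, 0.4]
gripper_width: 0.918
[0.55525516 0.01077697 0.20045579] [-0.28426178 -0.22554334 -0.09478858]
```

View pics/w11.png

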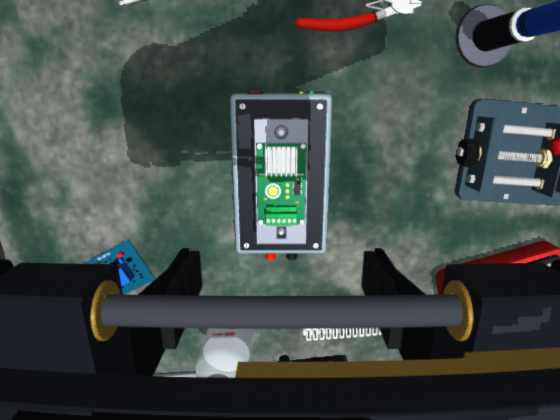

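View pics/z15.png

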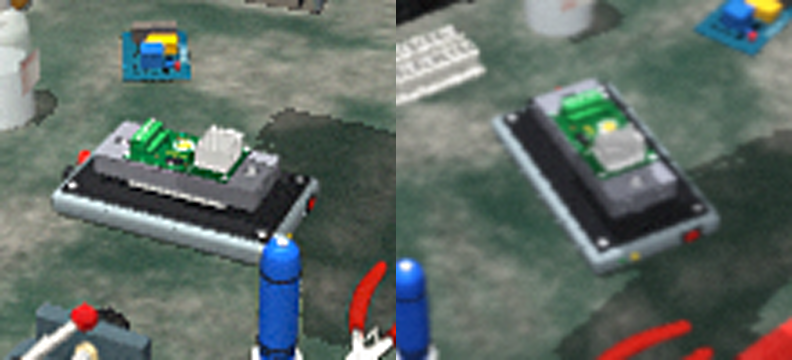

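The module sits level on the rails with pin tips showing in both holes (281,132) and (281,232). Next is the tester, starting with a look from above the stand.

```bash
python3 - <<'E'
from h import *
c=load('c11');d=load('s11')
o1,d1=ray(c,[[213,265]]);
plan([.475,.215,.20],down(85.9),10)
E
```

```text
row x10: [0.95, 1.98, 0.01, 0.01, 0.0, -0.0] t 14.33 tcp [0.5553 0.0108 0.2005]
```

```bash
python3 -m jog '[[0.95,1.98,0,0,0,0],[0.95,1.98,0,0,0,0],[0.95,1.98,0,0,0,0],[0.95,1.98,0,0,0,0],[0.95,1.98,0,0,0,0]]' && python3 -m jog '[[0.95,1.98,0,0,0,0],[0.95,1.98,0,0,0,0],[0.95,1.98,0,0,0,0],[0.95,1.98,0,0,0,0],[0.95,1.98,0,0,0,0]]' && python3 -m jog '[[0,0,0,0,0,0],[0,0,0,0,0,0],[0,0,0,0,0,0],[0,0,0,0,0,0],[0,0,0,0,0,0]]'; python3 - <<'E'
from h import *
snap('wrist','w12');s=sense();print(s['tcp_pos'],s['ee_rot'])
E
```

```text
time_s: 14.75
tcp_pos: [0.5134, 0.1131, 0.1977]
ee_rot: [[-0.997, 0.072, -0.004], [0.072, 0.997, -0.002], [0.004, -0.002, -1.0]]
wrist_force: [-0.0, 0.2, -0.4]
gripper_width: 0.92
time_s: 15.17
tcp_pos: [0.4732, 0.2151, 0.1978]
ee_rot: [[-0.997, 0.072, -0.004], [0.072, 0.997, -0.003], [0.004, -0.003, -1.0]]
wrist_force: [0.3, -0.4, -0.8]
gripper_width: 0.918
time_s: 15.58
tcp_pos: [0.4749, 0.214, 0.1997]
ee_rot: [[-0.997, 0.073, -0.001], [0.073, 0.997, -0.001], [0.001, -0.001, -1.0]]
wrist_force: [0.3, 0.7, -0.3]
gripper_width: 0.919
[0.47500173 0.21410553 0.19984251] [[-9.97348600e-01  7.27702600e-02 -5.09876508e-04]
 [ 7.27704569e-02  9.97348644e-01 -3.78922473e-04]
 [ 4.80950357e-04 -4.15021744e-04 -9.99999798e-01]]
```

View pics/w12.png

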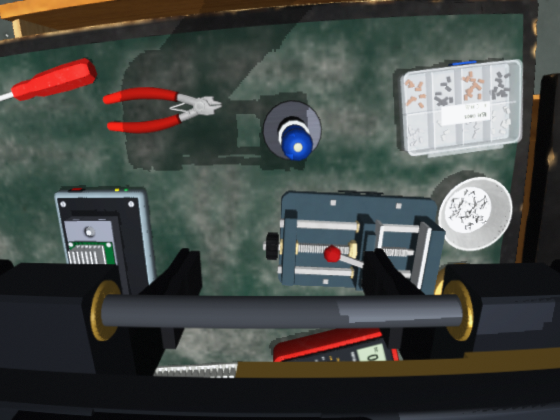

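```bash
python3 - <<'E'
from h import *
a=cv2.imread('pics/w12.png')
cv2.imwrite('pics/z16.png',cv2.resize(a[90:170,250:340],None,fx=7,fy=7,interpolation=cv2.INTER_CUBIC))
E
```

```text
(no output)
```

View pics/z16.png

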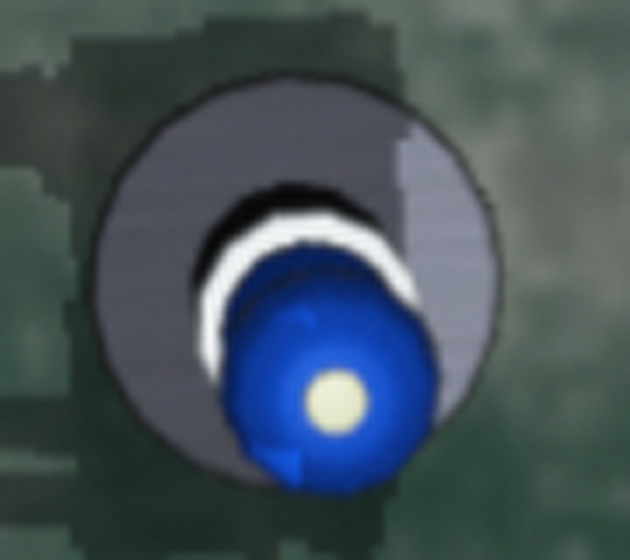

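```bash
python3 - <<'E'
from h import *
c=load('w12'); f=lambda x,y,z:at_z(c,[[x/7+250-.43,y/7+90-.43]],z)[0]
for z in (0,.005,.01): 
  print('foot',f(297,280,z),np.linalg.norm(f(95,280,z)-f(500,280,z)))
for z in (.144,.147,.15): print('top',f(336,402,z))
print('body',f((225+438)/2,(495+260)/2,.14),np.linalg.norm(f(225,377,.135)-f(438,377,.135)))
print('collar top edge',f(310,208,.071),f(197,330,.071))
s=sense(); p=s['tcp_pos'];R=s['ee_rot']
q=(f(336,402,.147)+f(297,280,.005))/2;print(q,'in tool',R.T@(q-p))
E
```

```text
foot [0.42379941 0.22766632 0.        ] 0.060434246426802084
foot [0.4234325  0.22755507 0.005     ] 0.059647557477871496
foot [0.4230656  0.22744382 0.01      ] 0.05886086852894081
top [0.42481903 0.22740033 0.144     ]
top [0.42445413 0.22729687 0.147     ]
top [0.42408922 0.22719341 0.15      ]
body [0.42294096 0.22725026 0.14      ] 0.020808149086822825
collar top edge [0.41013574 0.22820874 0.071     ] [0.42372735 0.2135121  0.071     ]
[0.42394332 0.22742597 0.076     ] in tool [0.05183281 0.00962098 0.12386347]
```

```bash
python3 -m jog '[[1.04,0.21,0,0,0,0],[1.04,0.21,0,0,0,0],[1.04,0.21,0,0,0,0],[1.04,0.21,0.3,0,0,0],[1.02,0.21,0.7,0,0,0]]' && python3 -m jog '[[0,0,1.0,0,0,0],[0,0,1,0,0,0],[0,0,0.5,0,0,0],[0,0,0,0,0,0],[0,0,0,0,0,0]]'; python3 - <<'E'
from h import *
snap('wrist','w13');snap('side','s13');s=sense();print(s['tcp_pos'])
c=load('w13');R=s['ee_rot'];p=s['tcp_pos']
for z in (0.147,.1): print(proj(c,[[.4240,.2274,z]]))
a=cv2.imread('pics/s13.png')
cv2.imwrite('pics/z17.png',cv2.resize(a[150:330,200:380],None,fx=3.2,fy=3.2,interpolation=cv2.INTER_CUBIC))
E
```

```text
time_s: 16.05
tcp_pos: [0.423, 0.2297, 0.1909]
ee_rot: [[-0.997, 0.071, 0.002], [0.071, 0.997, 0.002], [-0.002, 0.002, -1.0]]
wrist_force: [-1.1, 1.2, -1.2]
gripper_width: 0.919
time_s: 16.47
tcp_pos: [0.4239, 0.2291, 0.165]
ee_rot: [[-0.997, 0.071, -0.0], [0.071, 0.997, -0.001], [0.0, -0.001, -1.0]]
wrist_force: [0.8, 0.0, 0.2]
gripper_width: 0.919
[0.4243193  0.22932996 0.16551298]
[[280.09087056 240.38088391]]
[[280.39847142 216.49100599]]
```

View pics/w13.png

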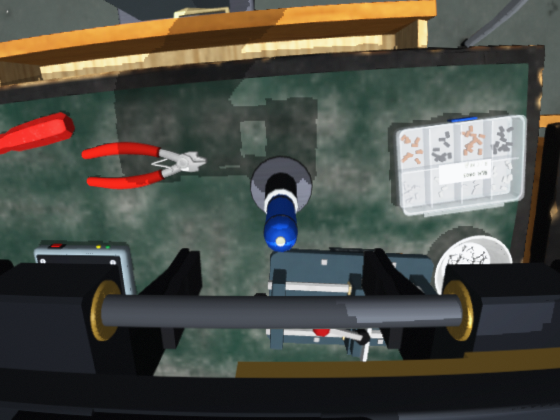

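View pics/z17.png

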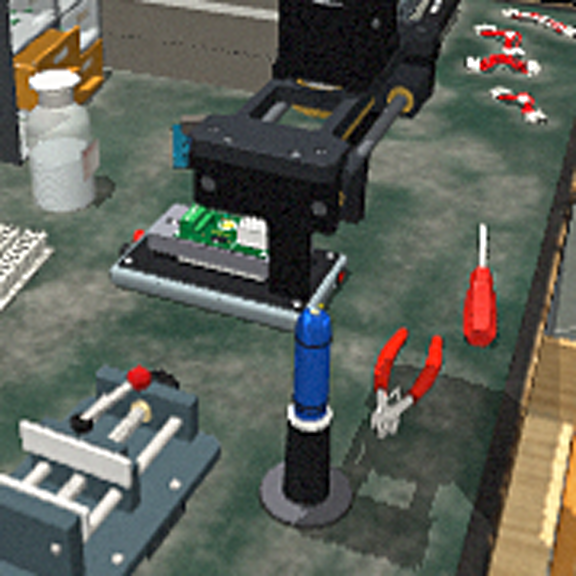

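```bash
python3 -m jog '[[0,-0.1,1.5,0,0,0],[0,0,2,0,0,0],[0,0,2.0,0,0,0],[0,0,1.5,0,0,0],[0,0,0.7,0,0,0]]' && python3 -m jog '[[0,0,0.3,0,0,0],[0,0,0,0,0,0],[0,0,0,0,0,0],[0,0,0,0,0,0],[0,0,0,0,0,0]]'; python3 - <<'E'
from h import *
snap('wrist','w14');snap('side','s14');s=sense();print(s['tcp_pos'],s['wrist_force'])
a=cv2.imread('pics/s14.png')
cv2.imwrite('pics/z18.png',cv2.resize(a[170:330,210:380],None,fx=3.5,fy=3.5,interpolation=cv2.INTER_CUBIC))
E
```

```text
time_s: 16.98
tcp_pos: [0.4233, 0.2274, 0.0867]
ee_rot: [[-0.997, 0.072, -0.002], [0.072, 0.997, -0.002], [0.002, -0.002, -1.0]]
wrist_force: [0.3, -0.2, -0.3]
gripper_width: 0.923
time_s: 17.4
tcp_pos: [0.4244, 0.2286, 0.0861]
ee_rot: [[-0.997, 0.071, 0.002], [0.071, 0.997, 0.001], [-0.001, 0.002, -1.0]]
wrist_force: [0.1, -0.3, -0.3]
gripper_width: 0.92
[0.42414409 0.22838682 0.08580527] [-0.21870832 -0.3316867   0.09620493]
```

View pics/w14.png

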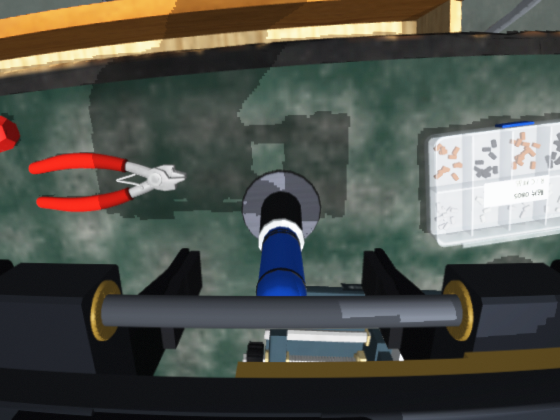

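View pics/z18.png

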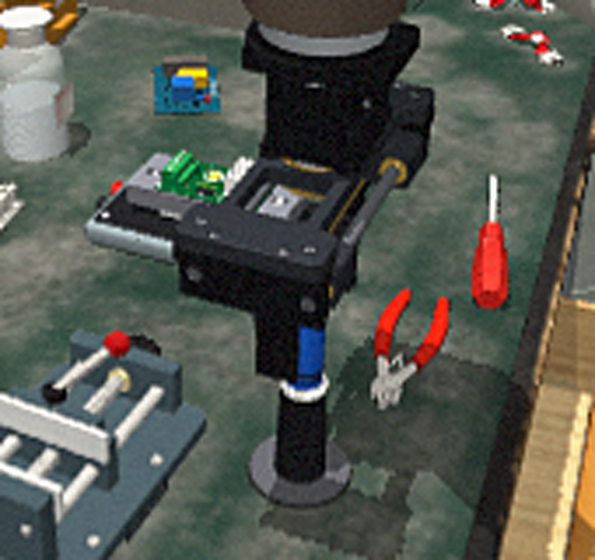

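The tester stands centred between the fingers (column about 281). Closing.

```bash
for i in 1; do python3 -m jog '[[0,0,0,0,0,0],[0,0,0,0,0,0],[0,0,0,0,0,0],[0,0,0,0,0,0],[0,0,0,0,0,0]]' 1.4; done; python3 -m jog '[[0,0,0,0,0,0],[0,0,0,0,0,0],[0,0,0,0,0,0],[0,0,0,0,0,0],[0,0,0,0,0,0]]'; python3 -m jog '[[0,0,0,0,0,0],[0,0,0,0,0,0],[0,0,0,0,0,0],[0,0,0,0,0,0],[0,0,0,0,0,0]]'
```

```text
time_s: 17.92
tcp_pos: [0.4239, 0.2281, 0.0852]
ee_rot: [[-0.997, 0.071, 0.0], [0.071, 0.997, -0.0], [-0.0, -0.0, -1.0]]
wrist_force: [0.4, 0.2, 0.3]
gripper_width: 0.626
time_s: 18.33
tcp_pos: [0.4239, 0.2281, 0.0851]
ee_rot: [[-0.997, 0.071, -0.0], [0.071, 0.997, 0.0], [0.0, 0.0, -1.0]]
wrist_force: [-0.3, 0.2, 0.6]
gripper_width: 0.248
time_s: 18.75
tcp_pos: [0.4239, 0.2281, 0.0851]
ee_rot: [[-0.997, 0.071, 0.0], [0.071, 0.997, 0.0], [-0.0, 0.0, -1.0]]
wrist_force: [-0.1, -0.7, -0.2]
gripper_width: 0.239
```

```bash
python3 -m jog '[[0,0,-0.3,0,0,0],[0,0,-0.7,0,0,0],[0,0,-1.0,0,0,0],[0,0,-1.5,0,0,0],[0,0,-1.5,0,0,0]]'; python3 -m jog '[[0,0,-1.5,0,0,0],[0,0,-1.5,0,0,0],[0,0,-1.0,0,0,0],[0,0,-0.5,0,0,0],[0,0,0,0,0,0]]'; python3 -m jog '[[0,0,-1,0,0,0],[0,0,-1,0,0,0],[0,0,-1,0,0,0],[0,0,0,0,0,0],[0,0,0,0,0,0]]'; python3 - <<'E'
from h import *
snap('wrist','w15');snap('side','s15');snap('scene','c15');s=sense();print(s['tcp_pos'],s['wrist_force'],s['gripper_width'])
a=cv2.imread('pics/s15.png');b=cv2.imread('pics/c15.png')
cv2.imwrite('pics/z19.png',np.hstack([cv2.resize(a[140:310,230:350],None,fx=3.3,fy=3.3,interpolation=cv2.INTER_CUBIC),cv2.resize(b[170:340,150:270],None,fx=3.3,fy=3.3,interpolation=cv2.INTER_CUBIC)]))
E
```

```text
time_s: 19.17
tcp_pos: [0.4236, 0.2278, 0.1359]
ee_rot: [[-0.997, 0.071, -0.001], [0.071, 0.997, -0.001], [0.001, -0.001, -1.0]]
wrist_force: [0.6, -0.0, -1.0]
gripper_width: 0.244
time_s: 19.58
tcp_pos: [0.4244, 0.2285, 0.1817]
ee_rot: [[-0.997, 0.071, 0.002], [0.071, 0.997, 0.002], [-0.002, 0.002, -1.0]]
wrist_force: [0.6, 0.3, -1.0]
gripper_width: 0.246
time_s: 20.0
tcp_pos: [0.424, 0.2284, 0.2105]
ee_rot: [[-0.997, 0.072, 0.001], [0.072, 0.997, 0.001], [-0.001, 0.001, -1.0]]
wrist_force: [-0.7, 0.8, -1.4]
gripper_width: 0.241
[0.4234813  0.22783632 0.2095001 ] [-0.61930811 -0.17270663 -1.71885525] 0.24340497153926763
```

View pics/z19.png

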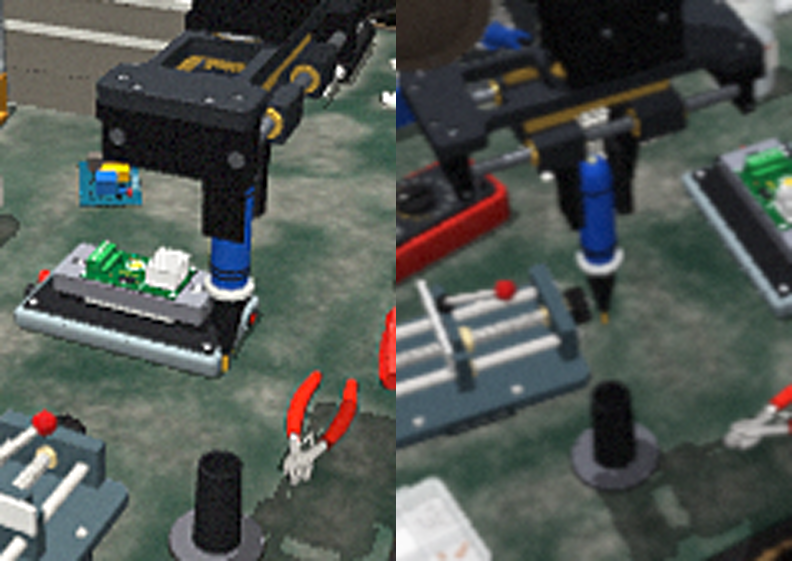

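View pics/w15.png

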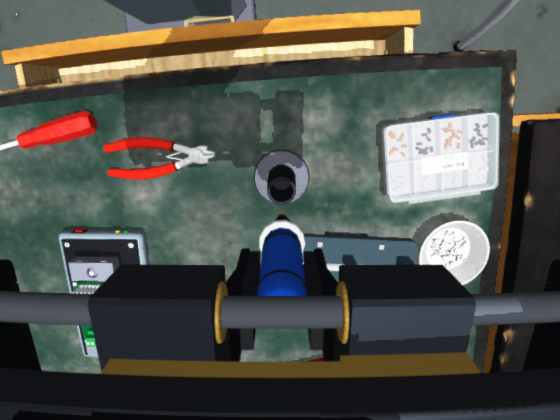

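```bash
python3 - <<'E'
from h import *
a=cv2.imread('pics/w15.png');b=cv2.imread('pics/s15.png');d=cv2.imread('pics/c15.png')
cv2.imwrite('pics/z20.png',np.hstack([cv2.resize(a[195:275,250:315],None,fx=6,fy=6,interpolation=cv2.INTER_CUBIC),cv2.resize(b[190:270,270:335],None,fx=6,fy=6,interpolation=cv2.INTER_CUBIC)]))
cv2.imwrite('pics/z21.png',cv2.resize(d[210:280,185:245],None,fx=8,fy=8,interpolation=cv2.INTER_CUBIC))
E
```

```text
(no output)
```

View pics/z20.png

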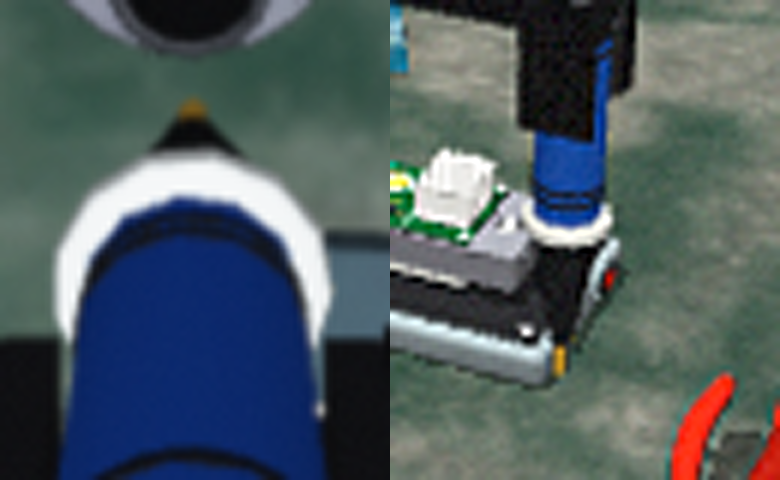

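View pics/z21.png

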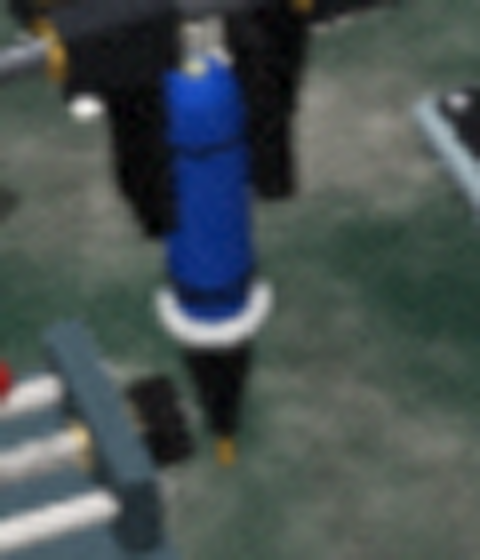

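```bash
python3 - <<'E'
from h import *
rays=[]
for fn,uv in [('w15',(281.8,211.2)),('s15',(297.9,252.1)),('c15',(213,267.6))]:
    o,d=ray(load(fn),[uv]);rays.append((o,d[0]/np.linalg.norm(d[0]),fn))
def tri(rs):
    A=sum(np.eye(3)-np.outer(d,d) for o,d,_ in rs);b=sum((np.eye(3)-np.outer(d,d))@o for o,d,_ in rs);return np.linalg.solve(A,b)
print(tri(rays),tri(rays[1:]))
s=sense();p=s['tcp_pos'];R=s['ee_rot']
for o,d,n in rays:
    q=o+d*((.1345-o[2])/d[2]);print(n,q,'tool',(R.T@(q-p)*1000).round(1))
# top of pad z estimate; check pad in side/scene
E
```

```text
[0.42417829 0.22846315 0.13310637] [0.42373239 0.22945993 0.1339381 ]
w15 [0.42362354 0.22787769 0.1345    ] tool [-0.2  0.1 75. ]
s15 [0.42315078 0.23076013 0.1345    ] tool [ 0.5  3.  75. ]
c15 [0.42378273 0.22940435 0.1345    ] tool [-0.3  1.6 75. ]
```

```bash
python3 - <<'E'
from h import *
R=down(85.9);t=np.array([.5555,.0106,0])+R@[-.0057,-.0090,0];print(t)
t[2]=.2;plan(t,R,15)
E
```

```text
[0.56054194 0.0012155  0.        ]
row x15: [-1.02, -1.44, 0.06, -0.0, -0.0, -0.0] t 20.15 tcp [0.4235 0.2278 0.2095]
```

```bash
python3 -m jog '[[-0.5,-0.7,0,0,0,0],[-1.0,-1.4,0,0,0,0],[-1.2,-1.7,0,0,0,0],[-1.2,-1.7,0,0,0,0],[-1.2,-1.7,0,0,0,0]]' && python3 -m jog '[[-1.2,-1.7,0,0,0,0],[-1.2,-1.7,0,0,0,0],[-1.2,-1.7,0,0,0,0],[-1.2,-1.7,0,0,0,0],[-1.2,-1.7,0,0,0,0]]' && python3 -m jog '[[-1.2,-1.7,0.2,0,0,0],[-1.2,-1.7,0.2,0,0,0],[-1.0,-1.4,0.2,0,0,0],[-0.6,-0.8,0.2,0,0,0],[-0.2,-0.3,0.2,0,0,0]]' && python3 -m jog '[[0,0,0,0,0,0],[0,0,0,0,0,0],[0,0,0,0,0,0],[0,0,0,0,0,0],[0,0,0,0,0,0]]'; python3 - <<'E'
from h import *
plan([.56054,.00122,.138],down(85.9),5)
E
```

```text
time_s: 20.57
tcp_pos: [0.4699, 0.1513, 0.2097]
ee_rot: [[-0.997, 0.071, -0.001], [0.071, 0.997, -0.001], [0.001, -0.001, -1.0]]
wrist_force: [-0.2, 0.4, -1.3]
gripper_width: 0.246
time_s: 20.98
tcp_pos: [0.5237, 0.062, 0.2097]
ee_rot: [[-0.997, 0.072, -0.001], [0.072, 0.997, -0.0], [0.001, -0.001, -1.0]]
wrist_force: [-0.1, 0.9, -0.8]
gripper_width: 0.244
time_s: 21.4
tcp_pos: [0.5615, 0.0001, 0.1993]
ee_rot: [[-0.997, 0.073, -0.001], [0.073, 0.997, -0.0], [0.001, -0.001, -1.0]]
wrist_force: [-0.7, 0.2, -0.6]
gripper_width: 0.244
time_s: 21.82
tcp_pos: [0.5609, 0.0024, 0.2005]
ee_rot: [[-0.998, 0.07, 0.001], [0.07, 0.998, 0.0], [-0.001, 0.0, -1.0]]
wrist_force: [0.3, 0.1, -0.1]
gripper_width: 0.243
row x5: [0.01, -0.02, 1.25, 0.0, 0.01, 0.01] t 21.82 tcp [0.5609 0.0024 0.2005]
```

```bash
python3 -m jog '[[0.01,-0.02,1.5,0,0,0],[0.01,-0.02,1.7,0,0,0],[0.01,-0.02,1.5,0,0,0],[0.01,-0.02,1.0,0,0,0],[0.01,-0.02,0.5,0,0,0]]' && python3 -m jog '[[0,0,0,0,0,0],[0,0,0,0,0,0],[0,0,0,0,0,0],[0,0,0,0,0,0],[0,0,0,0,0,0]]'; python3 - <<'E'
from h import *
snap('wrist','w16');snap('side','s16');snap('scene','c16');s=sense();print(s['tcp_pos'],s['wrist_force'])
a=cv2.imread('pics/w16.png');b=cv2.imread('pics/s16.png');d=cv2.imread('pics/c16.png')
cv2.imwrite('pics/z22.png',cv2.resize(a[130:280,220:345],None,fx=4,fy=4,interpolation=cv2.INTER_CUBIC))
cv2.imwrite('pics/z23.png',np.hstack([cv2.resize(b[150:250,220:310],None,fx=4.4,fy=4.4,interpolation=cv2.INTER_CUBIC),cv2.resize(d[165:265,220:310],None,fx=4.4,fy=4.4,interpolation=cv2.INTER_CUBIC)]))
E
```

```text
time_s: 22.23
tcp_pos: [0.5596, 0.0009, 0.1368]
ee_rot: [[-0.997, 0.071, -0.002], [0.071, 0.997, -0.0], [0.002, -0.001, -1.0]]
wrist_force: [0.7, -0.6, -0.4]
gripper_width: 0.243
time_s: 22.65
tcp_pos: [0.5609, 0.0009, 0.1389]
ee_rot: [[-0.997, 0.071, 0.001], [0.071, 0.997, 0.0], [-0.001, 0.0, -1.0]]
wrist_force: [0.2, 0.3, -1.2]
gripper_width: 0.243
[0.5606207  0.00077922 0.13849956] [-0.21283225  0.1092423  -0.87341113]
```

View pics/z22.png

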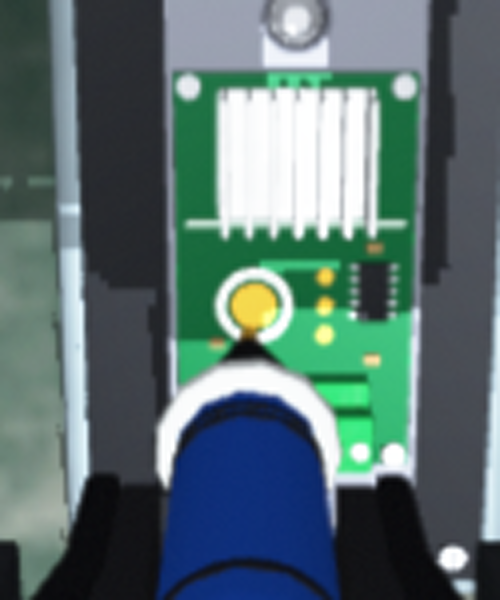

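View pics/z23.png

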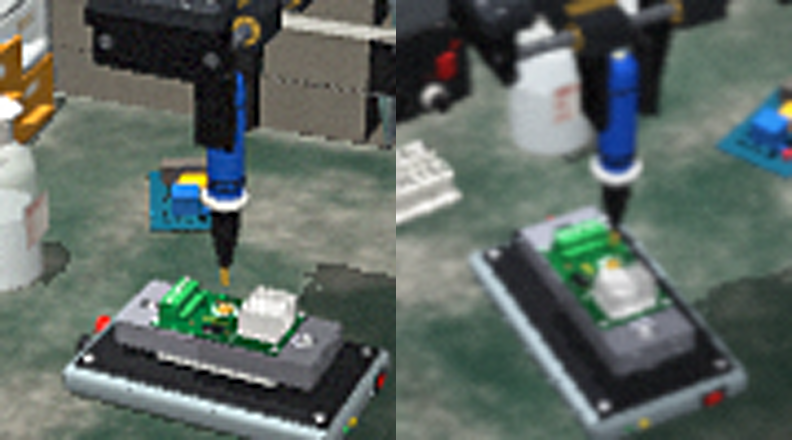

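```bash
python3 - <<'E'
from h import *
c=load('w16');s=sense();p=s['tcp_pos'];R=s['ee_rot']
pad=at_z(c,[[220+254/4-.4,130+305.5/4-.4]],.048)[0]
tip=at_z(c,[[281.8,211.2]],p[2]-.075)[0]
print((R.T@(pad-p)*1000).round(2),(R.T@(tip-p)*1000).round(2))
for fn,pp,tt in [('s16',(222/4.4+220-.4,310/4.4+150-.4),(225/4.4+220-.4,285/4.4+150-.4)),]:
    c=load(fn);a=at_z(c,[pp],.048)[0];b=at_z(c,[tt],.0635)[0];print(fn,(R.T@(a-p)*1000).round(2),(R.T@(b-p)*1000).round(2))
E
```

```text
[-0.2   0.57 90.5 ] [ 0.21 -0.48 75.  ]
s16 [-4.00e-02  5.65e+00  9.05e+01] [ 0.39  2.43 75.  ]
```

```bash
python3 -m jog '[[-0.04,0.12,0.2,0,0,0],[0,0,0.3,0,0,0],[0,0,0.3,0,0,0],[0,0,0.2,0,0,0],[0,0,0,0,0,0]]' && python3 -m jog '[[0,0,0,0,0,0],[0,0,0,0,0,0],[0,0,0,0,0,0],[0,0,0,0,0,0],[0,0,0,0,0,0]]'; python3 - <<'E'
from h import *
snap('wrist','w17');snap('side','s17');snap('scene','c17');s=sense();print(s['tcp_pos'],s['wrist_force'])
a=cv2.imread('pics/w17.png');b=cv2.imread('pics/s17.png');d=cv2.imread('pics/c17.png')
cv2.imwrite('pics/z24.png',cv2.resize(a[170:250,240:330],None,fx=7,fy=7,interpolation=cv2.INTER_CUBIC))
cv2.imwrite('pics/z25.png',np.hstack([cv2.resize(b[190:240,245:295],None,fx=8,fy=8,interpolation=cv2.INTER_CUBIC),cv2.resize(d[195:245,250:300],None,fx=8,fy=8,interpolation=cv2.INTER_CUBIC)]))
E
```

```text
time_s: 23.22
tcp_pos: [0.5605, 0.0019, 0.1273]
ee_rot: [[-0.997, 0.071, -0.002], [0.071, 0.997, -0.0], [0.002, -0.0, -1.0]]
wrist_force: [-0.3, 0.4, 0.4]
gripper_width: 0.244
time_s: 23.63
tcp_pos: [0.561, 0.0019, 0.1283]
ee_rot: [[-0.997, 0.071, 0.0], [0.071, 0.997, 0.0], [-0.0, 0.0, -1.0]]
wrist_force: [0.2, -0.2, -0.7]
gripper_width: 0.247
[0.56098239 0.0019174  0.12821847] [-0.00892707 -0.45583148 -1.36970972]
```

View pics/z24.png

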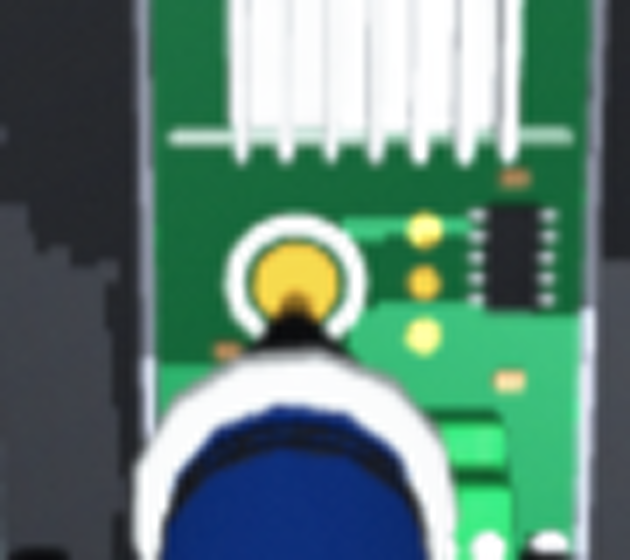

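View pics/z25.png

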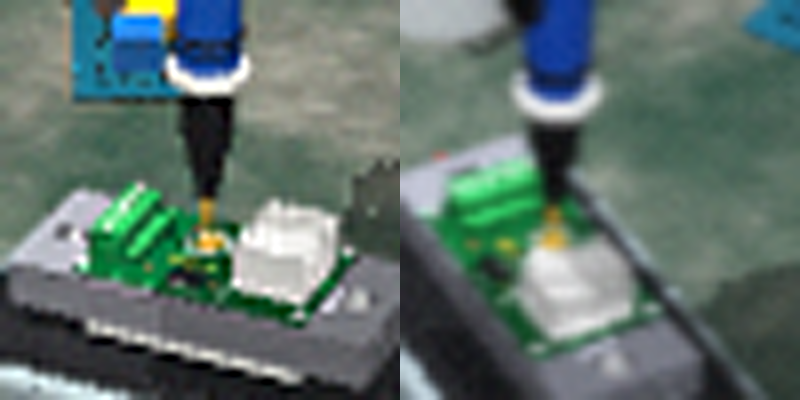

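```bash
python3 - <<'E'
from h import *
c=load('w17');s=sense();p=s['tcp_pos'];R=s['ee_rot']
pad=at_z(c,[[240+296/7-.43,170+281/7-.43]],.048)[0]
tip=at_z(c,[[281.8,211.2]],p[2]-.075)[0]
print((R.T@(pad-p)*1000).round(2),(R.T@(tip-p)*1000).round(2))
E
```

```text
[ 0.24 -0.52 80.22] [ 0.64 -0.57 75.  ]
```

Tip and pad agree within 0.5 mm. I'll press down in steps.

```bash
python3 -m jog '[[-0.03,0,0.1,0,0,0],[0,0,0.15,0,0,0],[0,0,0.15,0,0,0],[0,0,0.1,0,0,0],[0,0,0.1,0,0,0]]' && python3 -m jog '[[0,0,0.05,0,0,0],[0,0,0.05,0,0,0],[0,0,0.05,0,0,0],[0,0,0,0,0,0],[0,0,0,0,0,0]]'
```

```text
time_s: 24.2
tcp_pos: [0.5614, 0.0019, 0.1222]
ee_rot: [[-0.997, 0.071, 0.0], [0.071, 0.997, -0.0], [-0.0, -0.0, -1.0]]
wrist_force: [-0.6, -0.4, 1.3]
gripper_width: 0.242
time_s: 24.62
tcp_pos: [0.5614, 0.0019, 0.1209]
ee_rot: [[-0.997, 0.071, 0.0], [0.071, 0.997, -0.0], [-0.0, -0.0, -1.0]]
wrist_force: [-0.2, -0.7, 1.0]
gripper_width: 0.246
```

```bash
python3 -m jog '[[0,0,0.1,0,0,0],[0,0,0.1,0,0,0],[0,0,0.08,0,0,0],[0,0,0,0,0,0],[0,0,0,0,0,0]]' && python3 -m jog '[[0,0,0,0,0,0],[0,0,0,0,0,0],[0,0,0,0,0,0],[0,0,0,0,0,0],[0,0,0,0,0,0]]'; python3 - <<'E'
from h import *
snap('wrist','w18');snap('side','s18');snap('scene','c18')
F=[]
s=sense();print(s['tcp_pos'],s['wrist_force'],s['moment'])
a=cv2.imread('pics/w18.png');b=cv2.imread('pics/s18.png');d=cv2.imread('pics/c18.png')
cv2.imwrite('pics/z26.png',cv2.resize(a[150:270,220:345],None,fx=5,fy=5,interpolation=cv2.INTER_CUBIC))
cv2.imwrite('pics/z27.png',np.hstack([cv2.resize(b[170:240,235:305],None,fx=5.7,fy=5.7,interpolation=cv2.INTER_CUBIC),cv2.resize(d[175:245,240:310],None,fx=5.7,fy=5.7,interpolation=cv2.INTER_CUBIC)]))
E
```

```text
time_s: 25.03
tcp_pos: [0.5614, 0.0019, 0.118]
ee_rot: [[-0.997, 0.071, 0.0], [0.071, 0.997, -0.0], [-0.0, -0.0, -1.0]]
wrist_force: [-0.1, 0.4, 2.2]
gripper_width: 0.241
time_s: 25.45
tcp_pos: [0.5613, 0.0019, 0.1179]
ee_rot: [[-0.997, 0.071, 0.0], [0.071, 0.997, 0.0], [-0.0, 0.0, -1.0]]
wrist_force: [-0.4, -1.2, 2.9]
gripper_width: 0.24
[0.56131719 0.00191299 0.11789295] [-0.26091341 -0.66618168  2.85976583] [-0.05129885  0.04452806 -0.07685675]
```

View pics/z26.png

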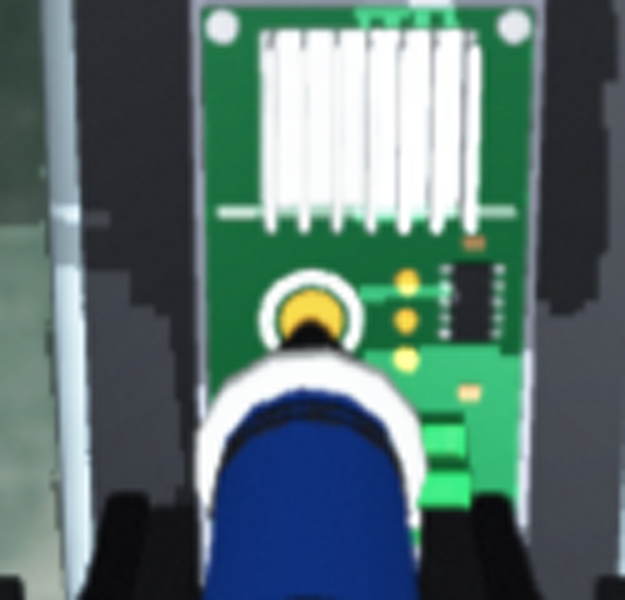

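View pics/z27.png

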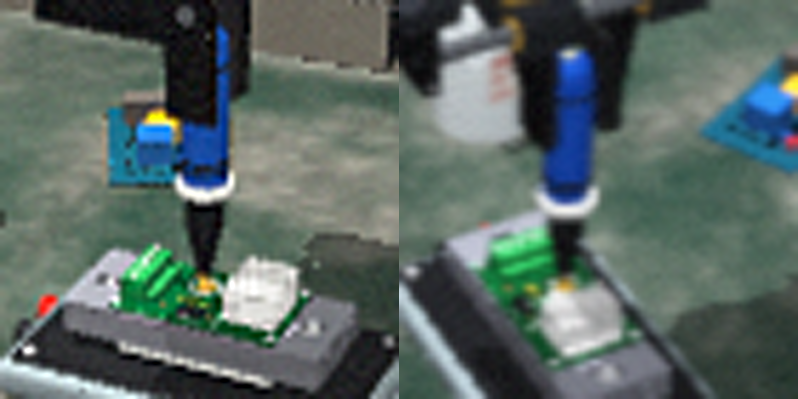

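The tip is on the pad, with about 3.5 N net pressing and a stable pose. Handing in.

```bash
python3 - <<'E'
from station import *
s=sense();print(s['time_s'],s['tcp_pos'],s['wrist_force'],abs(s['joint_velocities']).max())
print(finish_job())
E
```

```text
25.6 [0.56131719 0.00191299 0.11789295] [-0.26091341 -0.66618168  2.85976583] 0.07344265204249883
the job is handed in; nothing more can be done
None
```

The module is on its pins and released, and I handed the job in at 25.6 s with the tester still held and pressing on the gold pad. No verdict is reported.

- **Module:** The first closing missed the tray, because the finger ends sit about 19 mm behind the stated TCP. I reopened without touching the module, went lower and gripped it at 49.6 mm. Before letting down, hole and thick pin agreed to about 0.4 mm, and I corrected for that. It met the rails with a wrist reading of about 6.5 N. After release it sat level, with pin tips showing in both holes.
- **Tester:** I lifted it clear of its stand and lined it up over the pad; the wrist camera put the tip within about 0.5 mm of the pad centre. It touched the pad at the expected height. I then pressed about 5 mm further, which is roughly half-way in. The wrist force was 2.9 N, or about 3.7 N on the pad once the tester's weight is added. It looked upright in the views and the arm was still.
- **Disagreements:** The side camera put the tip about 3 mm off sideways from the pad, against about 1 mm by the wrist camera. I trusted the wrist camera, which saw tip and pad at nearly the same depth. The grip closed to about 21 mm instead of the stated 22 mm, but it held.
- **Bystanders:** I never touched the cutter, the blue board or the terminal strip. I did not measure their positions again at the end.

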